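Make up mug stacks on coasters for the coffee counter

ROBOT

A 6-joint arm with a two-finger parallel gripper is mounted at the origin on a cart in front of the work surface, level with it; the furniture and walls round the work are solid. World frame = base frame: x ahead of the robot, y to its left, z up, the work surface at z = 0. Lengths are in m, angles in degrees, forces in N, time in s.
With the tool pointing down it reaches from about 0.35 to 0.875 m from the base axis. Payload 4.2 kg.
Tool frame: the origin (TCP) lies on the centre line of the jaws, within the pads' length; the fingertips stand 19 mm ahead of it and the grasp point (between the pads) is the TCP; x points along the fingers, y is the direction in which the jaws open and shut, and the axes are right-handed (so a half turn about x gives the same grasp; the last joint's range is limited). The gripper opens to 87 mm and grips with 3 to 60 N. Pads are 19 mm wide; open, the fingers measure 117 mm over their backs; the gripper's body (75 mm by 190 mm) begins 51 mm behind the grasp point.
Start: joints at [-57.662, 22.042, 0.453, 0, -68.411, -14.817], TCP at [0.188, -0.596, 0.242] pointing down, gripper open.
Joint ranges: [-179.83, 179.83], [-69.29, 118.12], [-61.27, 80.66], [-181.25, 117.63], [-171.15, -9.14], [-177.46, 177.46]. Speed limits (degrees/s): [159.86, 159.86, 180, 180, 180, 180].

INTERFACE

Orientations are given as a 3x3 rotation matrix whose columns are the frame's x, y, z axes.
In Python, from station import r, viewer, job, spotter gives the robot as it stands.
- The arm moves only by the tool play_rows, never from a script. Its argument "commands" is a list of rows, each an object of numbers: "fingers": the gripper command: -1 is fully open, 1 is shut, values between are in proportion; "tx", "ty", "tz": the shift along the tool's x, y, z normalised to -1 to 1, where 1 is 750 mm; "ax", "ay", "az": the turn, a rotation vector about the tool's x, y, z normalised to -1 to 1, where 1 is pi rad. In form: [{"fingers": .., "tx": .., "ty": .., "tz": .., "ax": .., "ay": .., "az": ..}, ...]. A call has 1 to 5 rows; each row is the pose to reach, as a shift and turn from the pose commanded when the call began, along the tool's axes at that moment, turning the shorter way round; what a row does not reach only later rows make up. A row lasts 1/12 s, in which the tool goes at most 41.7 mm and 7.16 degrees, less where a joint would pass 70% of its speed; a pose out of reach is approached as far as the arm can. A call with a number of a shift or a turn outside -1 to 1 is refused whole. A call with a gripper value outside its range is refused whole. The fingers move at their own pace and stop on an object; the grip force is fixed at half the most. Time passes only in rows, so rows that repeat a pose let the fingers close. It gives the time, the measured TCP pose, the force and the opening at its end, in the units of the state.
- r.sense(): the state, without advancing time (a new reading comes with each control period).
- viewer.capture(name): name is "scene" or "top" or "wrist"; returns a dict with "image" (400x640x3 uint8, red, green, blue), "fx", "fy", "cx", "cy" (pixels), "R" (3x3) and "t" (3): a world point X has camera coordinates R X + t; the wrist camera has in their place "mount" (4x4, takes a point from camera to tool coordinates, whose origin is the TCP and whose axes are the tool frame's). Camera axes: x right, y down, z forward; pixel columns grow to the right and rows downward; lengths in m; the calibration is good to about 2 mm. The wrist camera is an equidistant fisheye: a pixel r from the principal point sees the ray r / f radians off the axis. A picture is of the moment at which its call begins: read the wrist's pose just before it. There is no depth.
- job.finish_job(): hands the job in, once; it reports no verdict.
Trained networks look in a picture, given as the dict that the camera call returned (one of the last four; its "shot" number tells which), for a name from the list of things; names that differ only in an ending like _2 or _b are one class to them, and where a whole thing is asked for, a point or a joint stands for the part that bears it (a point fixed in the world has none). Each returns a list of dicts, best first, with "score" (0 to 1); they miss things now and then, are a little off and sometimes report something else, mostly with a low value. They report only what shows in the picture. A call takes as long as a camera call.
- spotter.find_in(name, picture): "uv" ([column, row] in pixels, amid what is visible of it).
- spotter.silhouettes(name, picture): "region" (400x640 bool, what is visible of it) and "uv" ([column, row] in pixels, amid what is visible of it).
The state is a dict: "time_s": time; "joints": joint angles; "joint_velocities": joint speeds; "effort": joint torques, N m; "tcp_pos": TCP position; "ee_rot": TCP orientation; "wrist_force": force on the tool from outside, world axes, zero at the start; "moment": the same for the moment, N m; "gripper_width": opening from 0.0 (shut) to 1.0 (fully open).
Only numpy, scipy, OpenCV 4.12 (cv2) and the standard library are available. Lean on these libraries where they do the work, as an engineer would, in place of code of your own. Each camera call takes 0.05 s, during which the arm holds its last target. There are 200 camera calls.

TASK

Get the coffee counter ready: first set one coaster centred on each of the three ringed places of the serving board, then stand one of the mugs from the front of the counter, still upside down, centred on each coaster, and nest any of these mugs left over, one each, upside down on the standing mugs (two high at most). Fan the handles, so that every mug's handle sticks out about a quarter turn away from the tab or handle right below it. Do not disturb the block of mugs at the back, the sugar bowl, the sugar shaker or the creamer tin beside the mugs.

Things in the scene. Friction and masses are not known exactly. Their poses are not given: they have to be found in the camera images.
- place_1 (a point): centre of the left of three places ringed in white on the grey serving board, on the board's top face (z up). The board is fixed, 130 x 450 x 8 mm, its top 8 mm above the counter; places lie 150 mm apart along it. The point's y axis runs along the board to the left.
- place_2 (a point): centre of the middle of three places ringed in white on the grey serving board, on the board's top face (z up). The board is fixed, 130 x 450 x 8 mm, its top 8 mm above the counter; places lie 150 mm apart along it. Same axes as place_1.
- place_3 (a point): centre of the right of three places ringed in white on the grey serving board, on the board's top face (z up). The board is fixed, 130 x 450 x 8 mm, its top 8 mm above the counter; places lie 150 mm apart along it. Same axes as place_1.
- coaster_a_top (a point): loose round wooden coaster with cork inlay, 100 mm across, 12 mm thick, 0.14 kg; this point is the centre of its top face (z up). A wooden grip tab stands at its rim on its -y side: 14 mm thick (along x), 34 mm long (y = -46 to -80 mm), reaching 45 mm above the underside; pinch it across x from above. All alike; any may go to any place.
- coaster_a_tab (a point): centre of the grip tab of coaster_a, 30 mm above the coaster's underside and 63 mm out from the coaster's centre; same axes
- coaster_b_top (a point): loose round wooden coaster with cork inlay, 100 mm across, 12 mm thick, 0.14 kg; this point is the centre of its top face (z up). A wooden grip tab stands at its rim on its -y side: 14 mm thick (along x), 34 mm long (y = -46 to -80 mm), reaching 45 mm above the underside; pinch it across x from above. All alike; any may go to any place.
- coaster_b_tab (a point): centre of the grip tab of coaster_b, 30 mm above the coaster's underside and 63 mm out from the coaster's centre; same axes
- coaster_c_top (a point): loose round wooden coaster with cork inlay, 100 mm across, 12 mm thick, 0.14 kg; this point is the centre of its top face (z up). A wooden grip tab stands at its rim on its -y side: 14 mm thick (along x), 34 mm long (y = -46 to -80 mm), reaching 45 mm above the underside; pinch it across x from above. All alike; any may go to any place.
- coaster_c_tab (a point): centre of the grip tab of coaster_c, 30 mm above the coaster's underside and 63 mm out from the coaster's centre; same axes
- mug_a_mid (a point): white mug, upside down; point on its axis, 45 mm above the mouth's edge (z up); absent: None. Body 68 mm across, 90 high, 0.3 kg; grasp across x, near the top. Handle on the -y side: to 64 mm from the axis, 12-16 thick, 5 to 68 mm above the mouth's edge. Mouth 61 mm inside; foot 51-56 mm across above a shoulder 80 mm above the mouth's edge: a mug nested over it rests 80 mm above it.
- mug_b_mid (a point): white mug, upside down; point on its axis, 45 mm above the mouth's edge (z up); absent: None. Body 68 mm across, 90 high, 0.3 kg; grasp across x, near the top. Handle on the -y side: to 64 mm from the axis, 12-16 thick, 5 to 68 mm above the mouth's edge. Mouth 61 mm inside; foot 51-56 mm across above a shoulder 80 mm above the mouth's edge: a mug nested over it rests 80 mm above it.
- mug_c_mid (a point): white mug, upside down; point on its axis, 45 mm above the mouth's edge (z up); absent: None. Body 68 mm across, 90 high, 0.3 kg; grasp across x, near the top. Handle on the -y side: to 64 mm from the axis, 12-16 thick, 5 to 68 mm above the mouth's edge. Mouth 61 mm inside; foot 51-56 mm across above a shoulder 80 mm above the mouth's edge: a mug nested over it rests 80 mm above it.
- mug_d_mid (a point): white mug, upside down; point on its axis, 45 mm above the mouth's edge (z up); absent: None. Body 68 mm across, 90 high, 0.3 kg; grasp across x, near the top. Handle on the -y side: to 64 mm from the axis, 12-16 thick, 5 to 68 mm above the mouth's edge. Mouth 61 mm inside; foot 51-56 mm across above a shoulder 80 mm above the mouth's edge: a mug nested over it rests 80 mm above it.
- mug_e_mid (a point): white mug, upside down; point on its axis, 45 mm above the mouth's edge (z up); absent: None. Body 68 mm across, 90 high, 0.3 kg; grasp across x, near the top. Handle on the -y side: to 64 mm from the axis, 12-16 thick, 5 to 68 mm above the mouth's edge. Mouth 61 mm inside; foot 51-56 mm across above a shoulder 80 mm above the mouth's edge: a mug nested over it rests 80 mm above it.
- sugar_bowl: bystander: small clear glass bowl with sugar cubes, 77 mm across, 54 mm high, standing behind the right end of the board; origin at the centre of its underside
- sugar_shaker: bystander: glass sugar dispenser with chrome spout, 69 mm across, 121 mm high, standing behind the board; origin at the centre of its underside
- creamer_tin: bystander: creamer tin with blue lid, 55 mm across, 82 mm high, standing right of the board, near the mugs; origin at the centre of its underside

How it is judged:
By the outcome, as a careful person would: the job done as asked, in the order asked, and still so for the second after the job is handed in, with the robot touching nothing.
Of mug_a, mug_b, mug_c, mug_d, mug_e only 3 to 5 are there at a start; the rules pass over those that are not, and their reading is None.
At some moment in a run one of coaster_a, coaster_b, coaster_c may be knocked a few centimetres aside while the robot is not near it.
It also fails if it takes over 210 s, if anything falls off the work surface, if the arm or the gripper's body presses on something with over 40 N, if the wrist force passes 120 N, or if a joint passes its speed limit or range.

## Working session

There is one attempt and no reset: what is moved stays moved. The work goes in short steps, Python scripts to look and compute and a tool call to move; the robot and the scene stay as the last step left them, time stands still between calls to the robot, and variables do not carry over. Pictures are saved under pics/ and viewed, about 12 in all and at most 16, crops included, and the job is handed in when it is done.

Besides the shell and the picture viewer there is one more tool, called after ">>>" as name([rows], argument=value, ...), one row to a line, values as JSON. play_rows: Moves the arm, as the interface text tells. Its arguments: {"type":"object","properties":{"commands":{"type":"array"}},"required":["commands"]}

```bash
ls; mkdir -p pics
python3 - <<'E'
from station import r, viewer, job, spotter
import cv2
s=r.sense();print(s)
for n in ["scene","top"]:
    p=viewer.capture(n);print(n,{k:v for k,v in p.items() if k!="image"})
    cv2.imwrite(f"pics/{n}0.png",p["image"][:,:,::-1])
    for q in ["place_1","coaster_a_top","coaster_a_tab","mug_a_mid","sugar_bowl","sugar_shaker","creamer_tin"]:
        print(q,[(round(d["score"],2),[round(float(x),1) for x in d["uv"]]) for d in spotter.find_in(q,p)])
E
```

```text
pics
{'time_s': 0.0, 'joints': array([-5.76616686e+01,  2.20918411e+01,  3.80215786e-01, -2.98202004e-02,
       -6.84090052e+01, -1.48168918e+01]), 'joint_velocities': array([-0.00326686,  0.06968273, -0.04387204,  0.05888191, -0.00724854,
       -0.01021194]), 'effort': array([-2.14196302e-04, -3.90666854e+01,  1.87398773e+01,  4.21966285e+00,
        1.09824733e-02, -1.86050761e-04]), 'tcp_pos': array([ 0.18802905, -0.59546988,  0.24044899]), 'ee_rot': array([[-7.17305678e-04, -3.00878752e-01,  9.53662132e-01],
       [ 2.03769048e-03,  9.53659958e-01,  3.00879599e-01],
       [-9.99997667e-01,  2.15909089e-03, -7.09679350e-05]]), 'wrist_force': array([-0.13439152,  0.45660868, -0.90729058]), 'moment': array([-0.01585978, -0.0090858 , -0.03631232]), 'gripper_width': 1.001571090672485}
scene {'fx': 452.1330200806592, 'fy': 452.1330200806592, 'cx': 318.7069770644277, 'cy': 197.56282190555956, 'R': array([[-0.7890334 , -0.61407139,  0.01851001],
       [-0.27302187,  0.32350248, -0.905983  ],
       [ 0.5503502 , -0.71990449, -0.42290919]]), 't': array([0.45040147, 0.23671445, 1.0082
[... 294 characters left out ...]
67.1, 201.6])]
creamer_tin [(0.94, [344.7, 197.8]), (0.73, [288.4, 194.6])]
top {'fx': 483.311138052381, 'fy': 483.311138052381, 'cx': 323.4157706994974, 'cy': 207.3158629063568, 'R': array([[ 0.0456028 , -0.99895403, -0.00335235],
       [-0.977523  , -0.04393248, -0.20620068],
       [ 0.20583772,  0.01268033, -0.97850398]]), 't': array([-0.04185859,  0.57196807,  1.51604354]), 'shot': 2}
place_1 [(0.74, [263.3, 202.9]), (0.52, [351.7, 214.9])]
coaster_a_top [(0.64, [258.0, 253.5])]
coaster_a_tab [(0.78, [257.1, 253.7]), (0.37, [262.2, 201.6])]
mug_a_mid [(0.78, [400.8, 268.8])]
sugar_bowl []
sugar_shaker [(0.82, [310.3, 158.4])]
creamer_tin [(0.64, [353.2, 217.9]), (0.58, [296.1, 257.2])]
```

View pics/scene0.png

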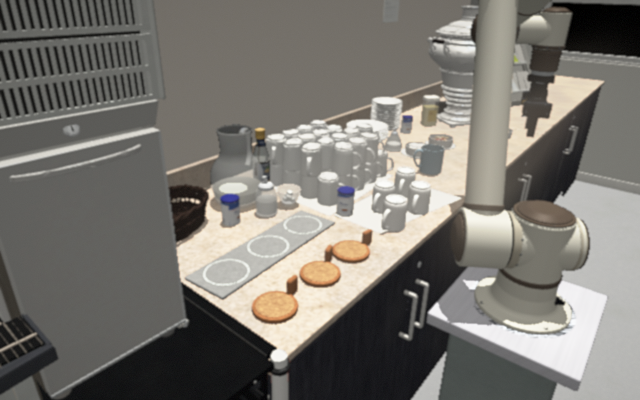

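View pics/top0.png

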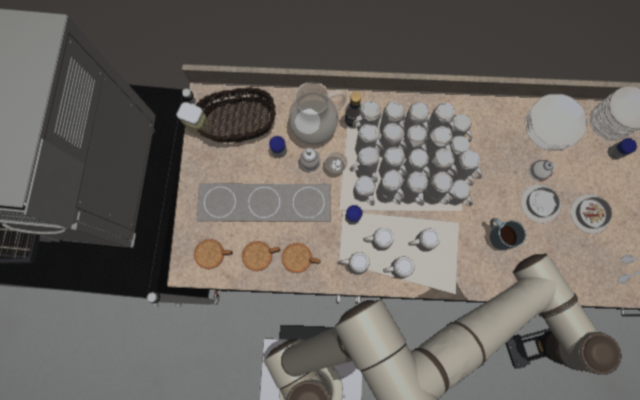

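The top view shows four front mugs at about (382,238), (428,238), (358,262) and (402,266), with handles pointing left. The coasters are at (209,254), (257,256) and (297,258), tabs pointing right. The rings are at (219,202), (264,202) and (309,202), the tin at (354,214).

```bash
cat > h.py <<'E'
import numpy as np, cv2
from station import r, viewer, job, spotter
def bp(p,uv,z):
    "pixel -> world point on plane z"
    d=p["R"].T@np.array([(uv[0]-p["cx"])/p["fx"],(uv[1]-p["cy"])/p["fy"],1]); c=-p["R"].T@p["t"]
    return c+d*(z-c[2])/d[2]
def proj(p,X):
    q=p["R"]@np.array(X)+p["t"]; return np.array([p["fx"]*q[0]/q[2]+p["cx"],p["fy"]*q[1]/q[2]+p["cy"]])
def rect(p,z,x0,x1,y0,y1,mm=1.0):
    "orthorectify plane z; image row = x decreasing downwards, col = -y; returns image"
    w=int((y1-y0)*1000/mm);h=int((x1-x0)*1000/mm)
    P=np.float32([[x1,y1,z],[x1,y0,z],[x0,y0,z],[x0,y1,z]])
    H=cv2.getPerspectiveTransform(np.float32([proj(p,a) for a in P]),np.float32([[0,0],[w,0],[w,h],[0,h]]))
    return cv2.warpPerspective(p["image"],H,(w,h),flags=cv2.INTER_CUBIC)
E
python3 - <<'E'
from h import *
p=viewer.capture("top")
a=rect(p,0.010,0.30,0.72,-0.30,0.50)
cv2.imwrite("pics/r1.png",a[:,:,::-1]); print(a.shape)
b=rect(p,0.090,0.30,0.60,-0.35,0.05,0.5)
cv2.imwrite("pics/r2.png",b[:,:,::-1]); print(b.shape)
for n,uvs,z in [("ring",[(219.5,202),(264,202),(309,202)],.008),("coaster",[(209,254),(257,256),(297,258)],.012),("mug",[(382,238),(428,238),(358,262),(402,266)],.09)]:
    print(n,[bp(p,u,z)[:2].round(3) for u in uvs])
E
```

```text
(420, 800, 3)
(600, 799, 3)
ring [array([0.587, 0.336]), array([0.593, 0.186]), array([0.6  , 0.034])]
coaster [array([0.409, 0.354]), array([0.41 , 0.196]), array([0.409, 0.064])]
mug [array([ 0.476, -0.205]), array([ 0.483, -0.35 ]), array([ 0.398, -0.132]), array([ 0.391, -0.269])]
```

View pics/r1.png

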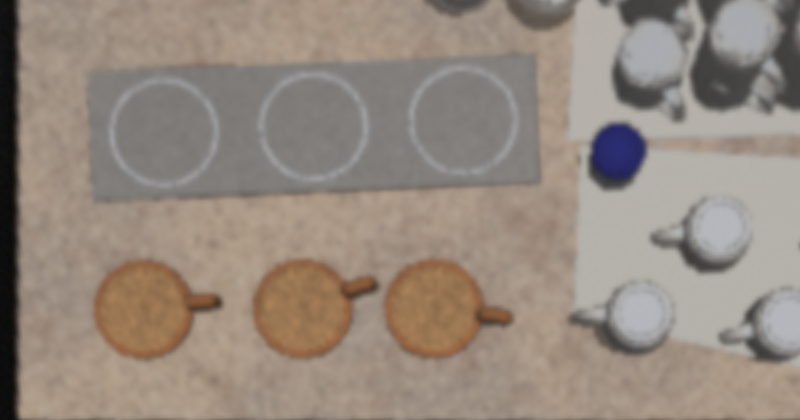

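View pics/r2.png

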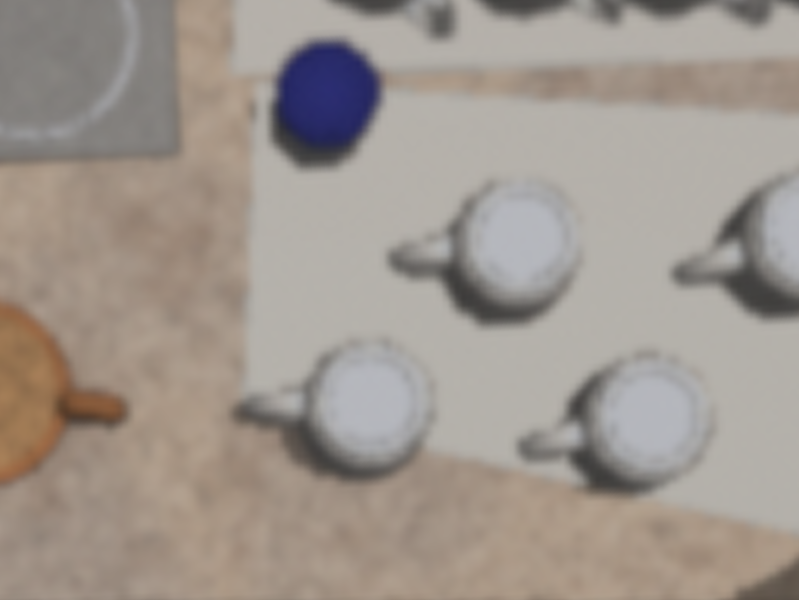

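```bash
cat >> h.py <<'E'
from scipy.optimize import minimize
K=8 # supersample
def hull(img,p,pts,off):
    q=np.array([proj(p,a) for a in pts])-off
    cv2.fillConvexPoly(img,cv2.convexHull(np.int32(np.round(q*K+K/2-.5))),1)
T=np.radians(np.arange(0,360,10))
def coaster_pts(s,z0):
    x,y,th=s; th=th; c,n=np.cos(th),np.sin(th)
    R=lambda a,b:(x+c*a-n*b,y+n*a+c*b)
    disc=[R(.05*np.cos(t),.05*np.sin(t))+(z0+z,) for t in T for z in(0,.012)]
    tab=[R(a,b)+(z0+z,) for a in(-.007,.007) for b in(-.046,-.080) for z in(.005,.045)]
    return [disc,tab]
def mug_pts(s,z0):
    x,y,th=s; c,n=np.cos(th),np.sin(th)
    R=lambda a,b:(x+c*a-n*b,y+n*a+c*b)
    body=[R(q*np.cos(t),q*np.sin(t))+(z0+z,) for t in T for q,z in((.034,0),(.034,.08),(.0275,.09))]
    hd=[R(a,b)+(z0+z,) for a in(-.007,.007) for b,z in((-.03,.005),(-.055,.005),(-.064,.02),(-.064,.055),(-.055,.068),(-.03,.068))]
    return [body,hd]
def fit(p,mask,model,s0,z0):
    "max IoU of the model's silhouette with mask; s=(x,y,yaw rad)"
    c=np.round(proj(p,(s0[0],s0[1],z0))).astype(int); w=60; off=c-w
    M=cv2.resize(mask[off[1]:off[1]+2*w,off[0]:off[0]+2*w].astype(np.uint8),None,fx=K,fy=K,interpolation=cv2.INTER_NEAREST)
    def f(s):
        g=np.zeros_like(M)
        for h in model(s,z0): hull(g,p,h,off)
        return -(g&M).sum()/(g|M).sum()
    best=None
    for d in (-.3,0,.3):
        q=minimize(f,(s0[0],s0[1],s0[2]+d),method="Nelder-Mead",options=dict(initial_simplex=np.array(s0)+[0,0,d]+np.array([[0,0,0],[.006,0,0],[0,.006,0],[0,0,.2]]),xatol=1e-4,fatol=1e-4))
        if best is None or q.fun<best.fun: best=q
    return best.x,-best.fun
def orange(p):
    h=cv2.cvtColor(p["image"],cv2.COLOR_RGB2HSV)
    return (h[...,0]<18)&(h[...,1]>105)&(h[...,2]>40)
def coasters(p):
    m=orange(p).astype(np.uint8); out=[]
    n,l,st,ce=cv2.connectedComponentsWithStats(m)
    for i in range(1,n):
        if st[i,4]<400: continue
        X=bp(p,ce[i],.012)
        if .3<X[0]<.75 and -.3<X[1]<.5: out.append((X,l==i))
    return out
def report(R,s,z): pass
E
python3 - <<'E'
from h import *
p=viewer.capture("top")
for X,m in coasters(p):
    s,q=fit(p,m,coaster_pts,(X[0],X[1],0),0); print("coaster",s[:2].round(4),np.degrees(s[2]).round(1),round(q,3))
a=rect(p,.008,.50,.68,-.03,.43,.5); g=cv2.cvtColor(a,cv2.COLOR_RGB2GRAY).astype(float)
for y in (.336,.186,.036):
    c=int((.43-y)/.0005); x0=.593-(y-.186)/45; rr=int((.68-x0)/.0005)
    vv,uu=np.mgrid[:g.shape[0],:g.shape[1]]; d=np.hypot(vv-rr,uu-c)
    sel=(d>80)&(d<128); w=sel&(g>np.median(g[d<128])+18)
    (cx,cy),(A,B),_=cv2.fitEllipse(np.argwhere(w)[:,::-1].astype(np.float32))
    print("ring",.68-cy*.0005,.43-cx*.0005,A/2,B/2,w.sum())
for cam in("top","scene"):
    if cam=="scene": p=viewer.capture(cam)
    for d in spotter.silhouettes("mug_a_mid",p):
        X=bp(p,d["uv"],.045); print(cam,round(d["score"],2),np.round(d["uv"],1),X[:2].round(3),d["region"].sum())
E
```

```text
coaster [0.4821 0.2712] 42.7 -0.0
coaster [0.5202 0.1109] 17.2 -0.0
coaster [0.4949 0.1396] -254.0 -0.0
ring 0.5883961486816407 0.3372067184448242 104.67649841308594 104.82515716552734 4879
ring 0.594345703125 0.18747561645507813 104.58824157714844 104.7783432006836 4414
ring 0.6005366287231446 0.037578582763671875 104.38815307617188 104.94670867919922 4070
top 0.88 [399.5 268.7] [ 0.387 -0.268] 470
scene 0.73 [354.2 248.3] [0.379 0.104] 821
scene 0.64 [417.8 197.5] [ 0.395 -0.273] 730
scene 0.4 [393.  214.9] [ 0.395 -0.119] 875h.py:40: RuntimeWarning: overflow encountered in scalar negative
  return -(g&M).sum()/(g|M).sum()
```

```bash
sed -i 's/return -(g&M).sum()\/(g|M).sum()/return -float((g\&M).sum())\/float((g|M).sum())/' h.py
python3 - <<'E'
from h import *
p=viewer.capture("top")
for X,m in coasters(p):
    s,q=fit(p,m,coaster_pts,(X[0],X[1],0),0); print("coaster",s[:2].round(4),np.degrees(s[2]).round(1),round(q,3))
I=p["image"].astype(int); m=(I[...,0]-I[...,2]<4)&(I.sum(2)>240)
v=np.where(m[...,None],p["image"],0)[190:310,330:460]
cv2.imwrite("pics/m1.png",cv2.resize(v,None,fx=5,fy=5,interpolation=cv2.INTER_NEAREST)[:,:,::-1])
for s0 in [(.476,-.205),(.483,-.35),(.398,-.132),(.391,-.269)]:
    u=proj(p,(*s0,.045)); vv,uu=np.mgrid[:400,:640]
    mm=m&(np.hypot(uu-u[0],vv-u[1])<31)
    s,q=fit(p,mm,mug_pts,(*s0,np.radians(200)),0); print("mug",s[:2].round(4),np.degrees(s[2]).round(1),round(q,3))
E
```

```text
coaster [0.4108 0.3565] 6.1 0.88
coaster [0.4119 0.1977] 19.4 0.887
coaster [0.4123 0.0669] -9.9 0.9
mug [ 0.4801 -0.2084] 232.6 0.363
mug [ 0.4872 -0.3554] 218.3 0.421
mug [ 0.4009 -0.1327] 236.1 0.566
mug [ 0.3926 -0.2724] 210.0 0.504
```

View pics/m1.png

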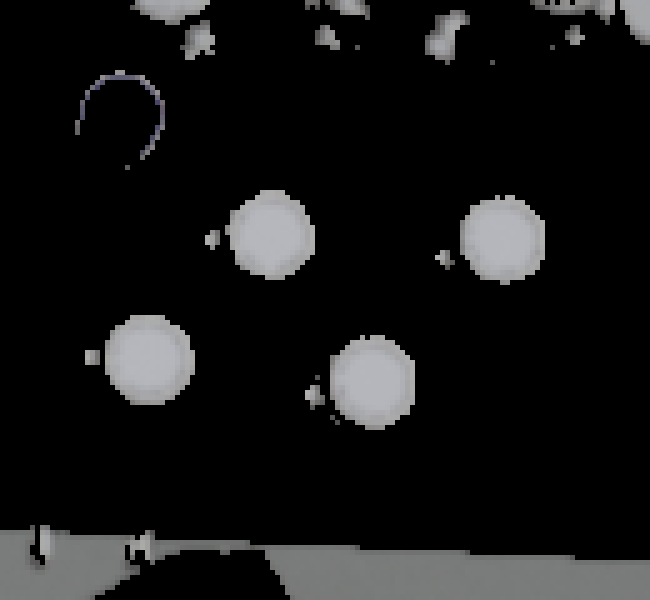

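```bash
cat >> h.py <<'E'
def phi_of(R): return np.degrees(np.arctan2(R[1,1],R[0,1]))
def plan(way,start=None,step=.18,ang=32):
    "way: (x,y,z,phi). Prints calls (one target row, repeat 5x)"
    s=r.sense()
    if start is None:
        start=(*s["tcp_pos"],phi_of(s["ee_rot"])); print("t",round(s["time_s"],1),"at",np.round(start,4),"w",round(float(s["gripper_width"]),3),"F",s["wrist_force"].round(1))
    cur=np.array(start,float)
    if start is not None and abs(cur[3]-way[0][3])>180: cur[3]+=360*np.sign(way[0][3]-cur[3])
    for w in way:
        w=np.array(w,float); d=w-cur
        n=max(1,int(np.ceil(max(np.linalg.norm(d[:3])/step,abs(d[3])/ang))))
        for i in range(n):
            f=np.radians(cur[3]); e=d/n
            tx=-e[2]; ty=np.cos(f)*e[0]+np.sin(f)*e[1]; tz=np.sin(f)*e[0]-np.cos(f)*e[1]
            cur=cur+e
            print("tx %.4f ty %.4f tz %.4f ax %.4f  -> %s"%(tx/.75,ty/.75,tz/.75,-e[3]/180,cur.round(3)))
E
python3 - <<'E'
from h import *
plan([(.4015,.0048,.16,170.1)])
E
```

```text
t 1.1 at [  0.1882  -0.596    0.2416 107.522 ] w 0.997 F [ 0.2 -0.4  0.5]
tx 0.0272 ty 0.1696 tz 0.1281 ax -0.0869  -> [  0.242  -0.446   0.221 123.166]
tx 0.0272 ty 0.1287 tz 0.1691 ax -0.0869  -> [  0.295  -0.296   0.201 138.811]
tx 0.0272 ty 0.0784 tz 0.1975 ax -0.0869  -> [ 3.48000e-01 -1.45000e-01  1.80000e-01  1.54455e+02]
tx 0.0272 ty 0.0222 tz 0.2113 ax -0.0869  -> [4.020e-01 5.000e-03 1.600e-01 1.701e+02]
```

>>> play_rows([
  {"fingers": 0, "tx": 0.027, "ty": 0.17, "tz": 0.128, "ax": -0.087, "ay": 0, "az": 0},
  {"fingers": 0, "tx": 0.027, "ty": 0.17, "tz": 0.128, "ax": -0.087, "ay": 0, "az": 0},
  {"fingers": 0, "tx": 0.027, "ty": 0.17, "tz": 0.128, "ax": -0.087, "ay": 0, "az": 0},
  {"fingers": 0, "tx": 0.027, "ty": 0.17, "tz": 0.128, "ax": -0.087, "ay": 0, "az": 0},
  {"fingers": 0, "tx": 0.027, "ty": 0.17, "tz": 0.128, "ax": -0.087, "ay": 0, "az": 0},
])

```text
time_s: 1.52
tcp_pos: [0.2414, -0.4402, 0.2206]
ee_rot: [[-0.001, -0.55, 0.835], [0.003, 0.835, 0.55], [-1.0, 0.003, 0.001]]
wrist_force: [-0.0, 0.6, -1.1]
gripper_width: 0.707
```

>>> play_rows([
  {"fingers": 0, "tx": 0.027, "ty": 0.129, "tz": 0.169, "ax": -0.087, "ay": 0, "az": 0},
  {"fingers": 0, "tx": 0.027, "ty": 0.129, "tz": 0.169, "ax": -0.087, "ay": 0, "az": 0},
  {"fingers": 0, "tx": 0.027, "ty": 0.129, "tz": 0.169, "ax": -0.087, "ay": 0, "az": 0},
  {"fingers": 0, "tx": 0.027, "ty": 0.129, "tz": 0.169, "ax": -0.087, "ay": 0, "az": 0},
  {"fingers": 0, "tx": 0.027, "ty": 0.129, "tz": 0.169, "ax": -0.087, "ay": 0, "az": 0},
])

```text
time_s: 1.93
tcp_pos: [0.295, -0.291, 0.2007]
ee_rot: [[-0.0, -0.757, 0.654], [0.001, 0.654, 0.757], [-1.0, 0.001, 0.001]]
wrist_force: [-0.6, 0.5, -0.5]
gripper_width: 0.509
```

>>> play_rows([
  {"fingers": 0, "tx": 0.027, "ty": 0.078, "tz": 0.197, "ax": -0.087, "ay": 0, "az": 0},
  {"fingers": 0, "tx": 0.027, "ty": 0.078, "tz": 0.197, "ax": -0.087, "ay": 0, "az": 0},
  {"fingers": 0, "tx": 0.027, "ty": 0.078, "tz": 0.197, "ax": -0.087, "ay": 0, "az": 0},
  {"fingers": 0, "tx": 0.027, "ty": 0.078, "tz": 0.197, "ax": -0.087, "ay": 0, "az": 0},
  {"fingers": 0, "tx": 0.027, "ty": 0.078, "tz": 0.197, "ax": -0.087, "ay": 0, "az": 0},
])

```text
time_s: 2.35
tcp_pos: [0.3496, -0.1419, 0.1809]
ee_rot: [[0.002, -0.906, 0.424], [0.0, 0.424, 0.906], [-1.0, -0.001, 0.001]]
wrist_force: [-0.9, -0.1, 0.4]
gripper_width: 0.499
```

>>> play_rows([
  {"fingers": 0, "tx": 0.027, "ty": 0.022, "tz": 0.211, "ax": -0.087, "ay": 0, "az": 0},
  {"fingers": 0, "tx": 0.027, "ty": 0.022, "tz": 0.211, "ax": -0.087, "ay": 0, "az": 0},
  {"fingers": 0, "tx": 0.027, "ty": 0.022, "tz": 0.211, "ax": -0.087, "ay": 0, "az": 0},
  {"fingers": 0, "tx": 0.027, "ty": 0.022, "tz": 0.211, "ax": -0.087, "ay": 0, "az": 0},
  {"fingers": 0, "tx": 0.027, "ty": 0.022, "tz": 0.211, "ax": -0.087, "ay": 0, "az": 0},
])

```text
time_s: 2.77
tcp_pos: [0.404, 0.0082, 0.1607]
ee_rot: [[0.003, -0.986, 0.165], [0.0, 0.165, 0.986], [-1.0, -0.003, 0.001]]
wrist_force: [0.2, -0.1, -0.2]
gripper_width: 0.502
```

Run:
```python
from h import *
p=viewer.capture("top"); c=proj(p,(.45,.1,0)).astype(int)
a=p["image"][170:290,170:350]
w=viewer.capture("wrist"); print({k:w[k] for k in("fx","cx","cy","mount")})
cv2.imwrite("pics/a1.png",np.vstack([cv2.resize(a,(640,426)),])[:,:,::-1]); cv2.imwrite("pics/w1.png",w["image"][:,:,::-1])
for X,m in coasters(p):
    s,q=fit(p,m,coaster_pts,(X[0],X[1],0),0); print("coaster",s[:2].round(4),np.degrees(s[2]).round(1),round(q,3))
plan([(.4015,.0048,.034,170.1)])
```

```text
{'fx': 309.70691628693146, 'cx': 320.9874465217564, 'cy': 200.94512835578547, 'mount': array([[ 8.92127566e-04, -2.69869334e-01,  9.62896540e-01,
        -1.43025378e-01],
       [ 9.99999300e-01,  9.89154712e-04, -6.49274758e-04,
        -9.86548597e-05],
       [-7.77234303e-04,  9.62896445e-01,  2.69870028e-01,
        -7.33724774e-02],
       [ 0.00000000e+00,  0.00000000e+00,  0.00000000e+00,
         1.00000000e+00]])}
coaster [0.4121 0.3585] 4.9 0.871
t 2.9 at [4.015000e-01 5.100000e-03 1.605000e-01 1.702721e+02] w 0.505 F [ 0.1 -0.5 -0.2]
tx 0.1686 ty -0.0001 tz -0.0004 ax 0.0010  -> [4.020e-01 5.000e-03 3.400e-02 1.701e+02]
```

View pics/w1.png

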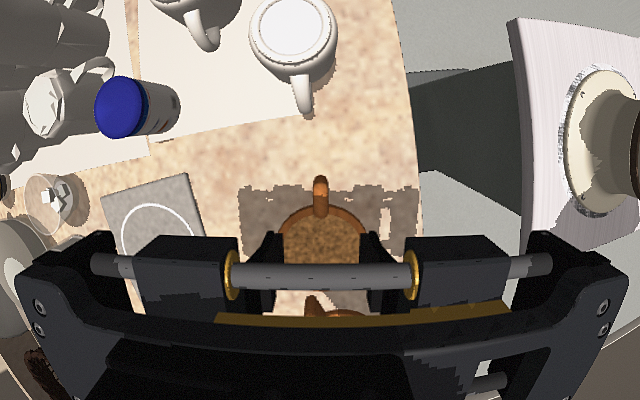

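The tab is at (320,195) in the wrist view, where the jaw centre projects (row 198). Next I descend, grip and lift, and check the width.

>>> play_rows([
  {"fingers": 0, "tx": 0.169, "ty": 0, "tz": 0, "ax": 0, "ay": 0, "az": 0},
  {"fingers": 0, "tx": 0.169, "ty": 0, "tz": 0, "ax": 0, "ay": 0, "az": 0},
  {"fingers": 0, "tx": 0.169, "ty": 0, "tz": 0, "ax": 0, "ay": 0, "az": 0},
  {"fingers": 0, "tx": 0.169, "ty": 0, "tz": 0, "ax": 0, "ay": 0, "az": 0},
  {"fingers": 1, "tx": 0.169, "ty": 0, "tz": 0, "ax": 0, "ay": 0, "az": 0},
])

```text
time_s: 3.28
tcp_pos: [0.3994, 0.0027, 0.0324]
ee_rot: [[-0.007, -0.985, 0.173], [-0.003, 0.173, 0.985], [-1.0, 0.006, -0.004]]
wrist_force: [0.2, -0.4, 1.3]
gripper_width: 0.471
```

>>> play_rows([
  {"fingers": 1, "tx": 0, "ty": 0, "tz": 0, "ax": 0, "ay": 0, "az": 0},
  {"fingers": 1, "tx": 0, "ty": 0, "tz": 0, "ax": 0, "ay": 0, "az": 0},
  {"fingers": 1, "tx": 0, "ty": 0, "tz": 0, "ax": 0, "ay": 0, "az": 0},
  {"fingers": 1, "tx": 0, "ty": 0, "tz": 0, "ax": 0, "ay": 0, "az": 0},
  {"fingers": 1, "tx": 0, "ty": 0, "tz": 0, "ax": 0, "ay": 0, "az": 0},
])

```text
time_s: 3.7
tcp_pos: [0.4019, 0.0049, 0.0357]
ee_rot: [[0.004, -0.985, 0.17], [0.002, 0.17, 0.985], [-1.0, -0.004, 0.002]]
wrist_force: [-1.2, -0.1, 10.5]
gripper_width: 0.157
```

>>> play_rows([
  {"fingers": 1, "tx": -0.04, "ty": 0, "tz": 0, "ax": 0, "ay": 0, "az": 0},
  {"fingers": 1, "tx": -0.08, "ty": 0, "tz": 0, "ax": 0, "ay": 0, "az": 0},
  {"fingers": 1, "tx": -0.115, "ty": 0, "tz": 0, "ax": 0, "ay": 0, "az": 0},
  {"fingers": 1, "tx": -0.115, "ty": 0, "tz": 0, "ax": 0, "ay": 0, "az": 0},
])

```text
time_s: 4.03
tcp_pos: [0.4041, 0.0057, 0.1253]
ee_rot: [[0.012, -0.986, 0.169], [0.004, 0.169, 0.986], [-1.0, -0.011, 0.006]]
wrist_force: [1.6, -0.3, -1.6]
gripper_width: 0.16
```

Run:
```python
from h import *
plan([(.5375,.0376,.12,90),(.5375,.0376,.046,90)])
```

```text
t 4.0 at [4.041000e-01 5.700000e-03 1.253000e-01 1.702517e+02] w 0.16 F [ 1.6 -0.3 -1.6]
tx 0.0023 ty -0.0560 tz 0.0240 ax 0.1486  -> [4.49000e-01 1.60000e-02 1.24000e-01 1.43501e+02]
tx 0.0023 ty -0.0392 tz 0.0467 ax 0.1486  -> [4.93000e-01 2.70000e-02 1.22000e-01 1.16751e+02]
tx 0.0023 ty -0.0140 tz 0.0593 ax 0.1486  -> [5.38e-01 3.80e-02 1.20e-01 9.00e+01]
tx 0.0987 ty 0.0000 tz 0.0000 ax -0.0000  -> [5.38e-01 3.80e-02 4.60e-02 9.00e+01]
```

>>> play_rows([
  {"fingers": 1, "tx": 0.002, "ty": -0.056, "tz": 0.024, "ax": 0.1486, "ay": 0, "az": 0},
  {"fingers": 1, "tx": 0.002, "ty": -0.056, "tz": 0.024, "ax": 0.1486, "ay": 0, "az": 0},
  {"fingers": 1, "tx": 0.002, "ty": -0.056, "tz": 0.024, "ax": 0.1486, "ay": 0, "az": 0},
  {"fingers": 1, "tx": 0.002, "ty": -0.056, "tz": 0.024, "ax": 0.1486, "ay": 0, "az": 0},
  {"fingers": 1, "tx": 0.002, "ty": -0.056, "tz": 0.024, "ax": 0.1486, "ay": 0, "az": 0},
])

```text
time_s: 4.45
tcp_pos: [0.4448, 0.015, 0.1183]
ee_rot: [[-0.001, -0.802, 0.597], [0.0, 0.597, 0.802], [-1.0, 0.001, -0.0]]
wrist_force: [0.4, -0.1, -1.5]
gripper_width: 0.157
```

>>> play_rows([
  {"fingers": 1, "tx": 0.002, "ty": -0.039, "tz": 0.047, "ax": 0.1486, "ay": 0, "az": 0},
  {"fingers": 1, "tx": 0.002, "ty": -0.039, "tz": 0.047, "ax": 0.1486, "ay": 0, "az": 0},
  {"fingers": 1, "tx": 0.002, "ty": -0.039, "tz": 0.047, "ax": 0.1486, "ay": 0, "az": 0},
  {"fingers": 1, "tx": 0.002, "ty": -0.039, "tz": 0.047, "ax": 0.1486, "ay": 0, "az": 0},
  {"fingers": 1, "tx": 0.002, "ty": -0.039, "tz": 0.047, "ax": 0.1486, "ay": 0, "az": 0},
])

```text
time_s: 4.87
tcp_pos: [0.4893, 0.0259, 0.1167]
ee_rot: [[-0.001, -0.449, 0.893], [-0.0, 0.893, 0.449], [-1.0, 0.0, -0.001]]
wrist_force: [-0.2, -0.0, -1.1]
gripper_width: 0.16
```

>>> play_rows([
  {"fingers": 1, "tx": 0.002, "ty": -0.014, "tz": 0.059, "ax": 0.1486, "ay": 0, "az": 0},
  {"fingers": 1, "tx": 0.002, "ty": -0.014, "tz": 0.059, "ax": 0.1486, "ay": 0, "az": 0},
  {"fingers": 1, "tx": 0.002, "ty": -0.014, "tz": 0.059, "ax": 0.1486, "ay": 0, "az": 0},
  {"fingers": 1, "tx": 0.002, "ty": -0.014, "tz": 0.059, "ax": 0.1486, "ay": 0, "az": 0},
  {"fingers": 1, "tx": 0.002, "ty": -0.014, "tz": 0.059, "ax": 0.1486, "ay": 0, "az": 0},
])

```text
time_s: 5.28
tcp_pos: [0.5337, 0.0364, 0.1153]
ee_rot: [[-0.001, -0.001, 1.0], [0.0, 1.0, 0.001], [-1.0, 0.0, -0.001]]
wrist_force: [0.3, -0.5, -1.2]
gripper_width: 0.159
```

Run:
```python
from h import *
w=viewer.capture("wrist"); cv2.imwrite("pics/w2.png",w["image"][:,:,::-1])
plan([(.5375,.0376,.06,90),(.5375,.0376,.045,90)])
```

```text
t 5.3 at [5.33700e-01 3.64000e-02 1.15500e-01 9.02121e+01] w 0.161 F [ 0.6  0.1 -1.4]
tx 0.0739 ty 0.0016 tz 0.0050 ax 0.0012  -> [5.38e-01 3.80e-02 6.00e-02 9.00e+01]
tx 0.0200 ty 0.0000 tz 0.0000 ax -0.0000  -> [5.38e-01 3.80e-02 4.50e-02 9.00e+01]
```

View pics/w2.png

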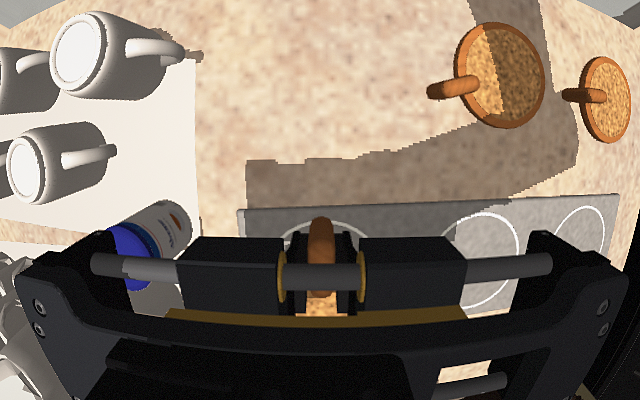

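The coaster is held squarely (tab at (320,250)); the tin at (140,240) is clear. Now I lower it.

>>> play_rows([
  {"fingers": 1, "tx": 0.074, "ty": 0.0016, "tz": 0.005, "ax": 0, "ay": 0, "az": 0},
  {"fingers": 1, "tx": 0.074, "ty": 0.0016, "tz": 0.005, "ax": 0, "ay": 0, "az": 0},
  {"fingers": 1, "tx": 0.085, "ty": 0.0016, "tz": 0.005, "ax": 0, "ay": 0, "az": 0},
  {"fingers": 1, "tx": 0.091, "ty": 0.0016, "tz": 0.005, "ax": 0, "ay": 0, "az": 0},
  {"fingers": 1, "tx": 0.091, "ty": 0.0016, "tz": 0.005, "ax": 0, "ay": 0, "az": 0},
])

```text
time_s: 5.75
tcp_pos: [0.5377, 0.0375, 0.047]
ee_rot: [[-0.001, -0.001, 1.0], [-0.0, 1.0, 0.001], [-1.0, -0.0, -0.001]]
wrist_force: [1.0, -0.1, -0.9]
gripper_width: 0.156
```

Run:
```python
from h import *
plan([(.5375,.0376,.043,90)])
p=viewer.capture("top")
for X,m in coasters(p):
    s,q=fit(p,m,coaster_pts,(X[0],X[1],0),0 if X[0]<.5 else .008); print("coaster",s[:2].round(4),np.degrees(s[2]).round(1),round(q,3))
```

```text
t 5.8 at [5.37700e-01 3.75000e-02 4.70000e-02 9.00419e+01] w 0.156 F [ 1.  -0.1 -0.9]
tx 0.0053 ty 0.0001 tz -0.0003 ax 0.0002  -> [5.38e-01 3.80e-02 4.30e-02 9.00e+01]
coaster [0.4118 0.358 ] 5.4 0.881
```

>>> play_rows([
  {"fingers": 1, "tx": 0.005, "ty": 0, "tz": 0, "ax": 0, "ay": 0, "az": 0},
  {"fingers": 1, "tx": 0.005, "ty": 0, "tz": 0, "ax": 0, "ay": 0, "az": 0},
  {"fingers": 0, "tx": 0.005, "ty": 0, "tz": 0, "ax": 0, "ay": 0, "az": 0},
  {"fingers": 0, "tx": 0.005, "ty": 0, "tz": 0, "ax": 0, "ay": 0, "az": 0},
  {"fingers": 0, "tx": 0.005, "ty": 0, "tz": 0, "ax": 0, "ay": 0, "az": 0},
])

```text
time_s: 6.22
tcp_pos: [0.5384, 0.0378, 0.0443]
ee_rot: [[0.002, 0.001, 1.0], [0.0, 1.0, -0.001], [-1.0, 0.0, 0.002]]
wrist_force: [-0.5, 0.2, 0.1]
gripper_width: 0.304
```

>>> play_rows([
  {"fingers": 0, "tx": 0, "ty": 0, "tz": 0, "ax": 0, "ay": 0, "az": 0},
  {"fingers": 0, "tx": -0.05, "ty": 0, "tz": 0, "ax": 0, "ay": 0, "az": 0},
  {"fingers": 0, "tx": -0.12, "ty": 0, "tz": 0, "ax": 0, "ay": 0, "az": 0},
  {"fingers": 0, "tx": -0.12, "ty": 0, "tz": 0, "ax": 0, "ay": 0, "az": 0},
  {"fingers": 0, "tx": -0.12, "ty": 0, "tz": 0, "ax": 0, "ay": 0, "az": 0},
])

```text
time_s: 6.63
tcp_pos: [0.5405, 0.0384, 0.1381]
ee_rot: [[0.009, 0.001, 1.0], [0.003, 1.0, -0.001], [-1.0, 0.003, 0.009]]
wrist_force: [1.1, 1.0, -0.4]
gripper_width: 0.493
```

Run:
```python
from h import *
p=viewer.capture("top")
for X,m in coasters(p):
    s,q=fit(p,m,coaster_pts,(X[0],X[1],0),0 if X[0]<.5 else .008); print("coaster",s[:2].round(4),np.degrees(s[2]).round(1),round(q,3))
p=viewer.capture("scene")
for X,m in coasters(p):
    s,q=fit(p,m,coaster_pts,(X[0],X[1],-1.57 if X[0]>.5 else 0.1),0 if X[0]<.5 else .008); print("scene coaster",s[:2].round(4),np.degrees(s[2]).round(1),round(q,3))
plan([(.4328,.1383,.14,199.4),(.4328,.1383,.034,199.4)])
```

```text
coaster [0.412  0.3581] 4.1 0.873
scene coaster [0.6053 0.0294] -101.0 0.807
scene coaster [0.4148 0.1947] 22.2 0.811
scene coaster [0.415  0.3545] 6.8 0.806
t 6.7 at [5.37700e-01 3.77000e-02 1.34000e-01 8.99011e+01] w 0.498 F [-0.1  0.6 -1.7]
tx -0.0020 ty 0.0335 tz -0.0350 ax -0.1521  -> [5.12000e-01 6.30000e-02 1.35000e-01 1.17276e+02]
tx -0.0020 ty 0.0458 tz -0.0157 ax -0.1521  -> [4.85000e-01 8.80000e-02 1.37000e-01 1.44651e+02]
tx -0.0020 ty 0.0479 tz 0.0071 ax -0.1521  -> [4.59000e-01 1.13000e-01 1.38000e-01 1.72025e+02]
tx -0.0020 ty 0.0393 tz 0.0284 ax -0.1521  -> [4.330e-01 1.380e-01 1.400e-01 1.994e+02]
tx 0.1413 ty -0.0000 tz -0.0000 ax -0.0000  -> [4.330e-01 1.380e-01 3.400e-02 1.994e+02]
```

>>> play_rows([
  {"fingers": 0, "tx": -0.002, "ty": 0.0335, "tz": -0.035, "ax": -0.152, "ay": 0, "az": 0},
  {"fingers": 0, "tx": -0.002, "ty": 0.0335, "tz": -0.035, "ax": -0.152, "ay": 0, "az": 0},
  {"fingers": 0, "tx": -0.002, "ty": 0.0335, "tz": -0.035, "ax": -0.152, "ay": 0, "az": 0},
  {"fingers": 0, "tx": -0.002, "ty": 0.0335, "tz": -0.035, "ax": -0.152, "ay": 0, "az": 0},
])

```text
time_s: 7.07
tcp_pos: [0.5103, 0.0628, 0.1335]
ee_rot: [[-0.003, -0.464, 0.886], [-0.001, 0.886, 0.464], [-1.0, 0.0, -0.003]]
wrist_force: [-1.2, -0.7, 0.3]
gripper_width: 0.497
```

>>> play_rows([
  {"fingers": 0, "tx": -0.002, "ty": 0.046, "tz": -0.016, "ax": -0.152, "ay": 0, "az": 0},
  {"fingers": 0, "tx": -0.002, "ty": 0.046, "tz": -0.016, "ax": -0.152, "ay": 0, "az": 0},
  {"fingers": 0, "tx": -0.002, "ty": 0.046, "tz": -0.016, "ax": -0.152, "ay": 0, "az": 0},
  {"fingers": 0, "tx": -0.002, "ty": 0.046, "tz": -0.016, "ax": -0.152, "ay": 0, "az": 0},
])

```text
time_s: 7.4
tcp_pos: [0.4839, 0.0879, 0.135]
ee_rot: [[-0.003, -0.819, 0.573], [-0.001, 0.573, 0.819], [-1.0, 0.002, -0.003]]
wrist_force: [-0.1, -0.9, 0.1]
gripper_width: 0.499
```

>>> play_rows([
  {"fingers": 0, "tx": -0.002, "ty": 0.048, "tz": 0.007, "ax": -0.152, "ay": 0, "az": 0},
  {"fingers": 0, "tx": -0.002, "ty": 0.048, "tz": 0.007, "ax": -0.152, "ay": 0, "az": 0},
  {"fingers": 0, "tx": -0.002, "ty": 0.048, "tz": 0.007, "ax": -0.152, "ay": 0, "az": 0},
  {"fingers": 0, "tx": -0.002, "ty": 0.048, "tz": 0.007, "ax": -0.152, "ay": 0, "az": 0},
])

```text
time_s: 7.73
tcp_pos: [0.4576, 0.1129, 0.1366]
ee_rot: [[-0.003, -0.991, 0.132], [-0.002, 0.133, 0.991], [-1.0, 0.003, -0.002]]
wrist_force: [0.4, -0.9, -0.4]
gripper_width: 0.503
```

>>> play_rows([
  {"fingers": 0, "tx": -0.002, "ty": 0.039, "tz": 0.028, "ax": -0.152, "ay": 0, "az": 0},
  {"fingers": 0, "tx": -0.002, "ty": 0.039, "tz": 0.028, "ax": -0.152, "ay": 0, "az": 0},
  {"fingers": 0, "tx": -0.002, "ty": 0.039, "tz": 0.028, "ax": -0.152, "ay": 0, "az": 0},
  {"fingers": 0, "tx": -0.002, "ty": 0.039, "tz": 0.028, "ax": -0.152, "ay": 0, "az": 0},
  {"fingers": 0, "tx": -0.002, "ty": 0.039, "tz": 0.028, "ax": -0.152, "ay": 0, "az": 0},
])

```text
time_s: 8.15
tcp_pos: [0.4318, 0.1376, 0.1382]
ee_rot: [[-0.003, -0.943, -0.333], [-0.002, -0.333, 0.943], [-1.0, 0.003, -0.001]]
wrist_force: [-0.0, 0.2, 0.7]
gripper_width: 0.5
```

Run:
```python
from h import *
p=viewer.capture("scene")
for X,m in coasters(p):
    s,q=fit(p,m,coaster_pts,(X[0],X[1],-1.57 if X[0]>.5 else 0.1),0 if X[0]<.5 else .008); print("scene coaster",s[:2].round(4),np.degrees(s[2]).round(1),round(q,3))
plan([(.4328,.1383,.034,199.4)])
w=viewer.capture("wrist")["image"]; cv2.imwrite("pics/w3.png",np.hstack([w[100:340,160:480,::-1],p["image"][180:340,200:413,::-1].repeat(2,0).repeat(2,1)[:240]]))
```

```text
scene coaster [0.6064 0.0289] -100.5 0.738
scene coaster [0.4148 0.1945] 22.8 0.813
scene coaster [0.4146 0.355 ] 6.2 0.721
t 8.2 at [ 4.32000e-01  1.37500e-01  1.38300e-01 -1.60767e+02] w 0.498 F [ 0.3 -0.2 -0.9]
tx 0.1391 ty -0.0014 tz 0.0007 ax -0.0009  -> [4.330e-01 1.380e-01 3.400e-02 1.994e+02]
```

View pics/w3.png

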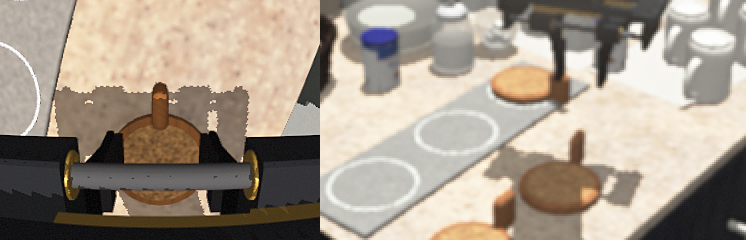

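The tab is centred at (320,195) and coaster c sits on ring 3. Next is the pinch of coaster b.

>>> play_rows([
  {"fingers": 0, "tx": 0.138, "ty": -0.0014, "tz": 0.0007, "ax": 0, "ay": 0, "az": 0},
  {"fingers": 0, "tx": 0.138, "ty": -0.0014, "tz": 0.0007, "ax": 0, "ay": 0, "az": 0},
  {"fingers": 0, "tx": 0.138, "ty": -0.0014, "tz": 0.0007, "ax": 0, "ay": 0, "az": 0},
  {"fingers": 0, "tx": 0.138, "ty": -0.0014, "tz": 0.0007, "ax": 0, "ay": 0, "az": 0},
  {"fingers": 1, "tx": 0.138, "ty": -0.0014, "tz": 0.0007, "ax": 0, "ay": 0, "az": 0},
])

```text
time_s: 8.67
tcp_pos: [0.4332, 0.1382, 0.0352]
ee_rot: [[-0.003, -0.944, -0.33], [-0.002, -0.33, 0.944], [-1.0, 0.003, -0.001]]
wrist_force: [0.1, 0.0, 1.1]
gripper_width: 0.472
```

>>> play_rows([
  {"fingers": 1, "tx": 0, "ty": 0, "tz": 0, "ax": 0, "ay": 0, "az": 0},
  {"fingers": 1, "tx": 0, "ty": 0, "tz": 0, "ax": 0, "ay": 0, "az": 0},
  {"fingers": 1, "tx": 0, "ty": 0, "tz": 0, "ax": 0, "ay": 0, "az": 0},
  {"fingers": 1, "tx": 0, "ty": 0, "tz": 0, "ax": 0, "ay": 0, "az": 0},
  {"fingers": 1, "tx": 0, "ty": 0, "tz": 0, "ax": 0, "ay": 0, "az": 0},
])

```text
time_s: 9.08
tcp_pos: [0.4339, 0.139, 0.0371]
ee_rot: [[0.001, -0.943, -0.331], [0.001, -0.331, 0.943], [-1.0, -0.002, 0.0]]
wrist_force: [-1.3, -0.8, 4.9]
gripper_width: 0.159
```

>>> play_rows([
  {"fingers": 1, "tx": -0.04, "ty": 0, "tz": 0, "ax": 0, "ay": 0, "az": 0},
  {"fingers": 1, "tx": -0.08, "ty": 0, "tz": 0, "ax": 0, "ay": 0, "az": 0},
  {"fingers": 1, "tx": -0.115, "ty": 0, "tz": 0, "ax": 0, "ay": 0, "az": 0},
  {"fingers": 1, "tx": -0.115, "ty": 0, "tz": 0, "ax": 0, "ay": 0, "az": 0},
  {"fingers": 1, "tx": -0.115, "ty": 0, "tz": 0, "ax": 0, "ay": 0, "az": 0},
])

```text
time_s: 9.5
tcp_pos: [0.4341, 0.1393, 0.1238]
ee_rot: [[0.003, -0.944, -0.331], [0.003, -0.331, 0.944], [-1.0, -0.004, 0.002]]
wrist_force: [-0.5, -0.3, -1.7]
gripper_width: 0.158
```

Run:
```python
from h import *
plan([(.5313,.1875,.12,90)])
```

```text
t 9.5 at [ 4.341000e-01  1.393000e-01  1.238000e-01 -1.606615e+02] w 0.158 F [-0.5 -0.3 -1.7]
tx 0.0013 ty -0.0359 tz 0.0044 ax 0.1519  -> [4.58000e-01 1.51000e-01 1.23000e-01 1.72004e+02]
tx 0.0013 ty -0.0298 tz 0.0204 ax 0.1519  -> [4.83000e-01 1.63000e-01 1.22000e-01 1.44669e+02]
tx 0.0013 ty -0.0171 tz 0.0318 ax 0.1519  -> [  0.507   0.175   0.121 117.335]
tx 0.0013 ty -0.0006 tz 0.0362 ax 0.1519  -> [ 0.531  0.188  0.12  90.   ]
```

>>> play_rows([
  {"fingers": 1, "tx": 0.001, "ty": -0.036, "tz": 0.0045, "ax": 0.152, "ay": 0, "az": 0},
  {"fingers": 1, "tx": 0.001, "ty": -0.036, "tz": 0.0045, "ax": 0.152, "ay": 0, "az": 0},
  {"fingers": 1, "tx": 0.001, "ty": -0.036, "tz": 0.0045, "ax": 0.152, "ay": 0, "az": 0},
  {"fingers": 1, "tx": 0.001, "ty": -0.036, "tz": 0.0045, "ax": 0.152, "ay": 0, "az": 0},
])

```text
time_s: 9.83
tcp_pos: [0.457, 0.1503, 0.1197]
ee_rot: [[-0.004, -0.989, 0.146], [-0.002, 0.146, 0.989], [-1.0, 0.003, -0.002]]
wrist_force: [-0.1, -0.4, -1.7]
gripper_width: 0.159
```

>>> play_rows([
  {"fingers": 1, "tx": 0.001, "ty": -0.03, "tz": 0.02, "ax": 0.152, "ay": 0, "az": 0},
  {"fingers": 1, "tx": 0.001, "ty": -0.03, "tz": 0.02, "ax": 0.152, "ay": 0, "az": 0},
  {"fingers": 1, "tx": 0.001, "ty": -0.03, "tz": 0.02, "ax": 0.152, "ay": 0, "az": 0},
  {"fingers": 1, "tx": 0.001, "ty": -0.03, "tz": 0.02, "ax": 0.152, "ay": 0, "az": 0},
])

```text
time_s: 10.17
tcp_pos: [0.4813, 0.162, 0.1187]
ee_rot: [[-0.004, -0.812, 0.584], [-0.002, 0.584, 0.812], [-1.0, 0.002, -0.004]]
wrist_force: [0.5, -0.5, -1.9]
gripper_width: 0.156
```

>>> play_rows([
  {"fingers": 1, "tx": 0.001, "ty": -0.017, "tz": 0.032, "ax": 0.152, "ay": 0, "az": 0},
  {"fingers": 1, "tx": 0.001, "ty": -0.017, "tz": 0.032, "ax": 0.152, "ay": 0, "az": 0},
  {"fingers": 1, "tx": 0.001, "ty": -0.017, "tz": 0.032, "ax": 0.152, "ay": 0, "az": 0},
  {"fingers": 1, "tx": 0.001, "ty": -0.017, "tz": 0.032, "ax": 0.152, "ay": 0, "az": 0},
])

```text
time_s: 10.5
tcp_pos: [0.5055, 0.1742, 0.1178]
ee_rot: [[-0.004, -0.452, 0.892], [-0.002, 0.892, 0.452], [-1.0, -0.0, -0.005]]
wrist_force: [0.7, -0.2, -2.0]
gripper_width: 0.158
```

>>> play_rows([
  {"fingers": 1, "tx": 0.001, "ty": -0.0006, "tz": 0.036, "ax": 0.152, "ay": 0, "az": 0},
  {"fingers": 1, "tx": 0.001, "ty": -0.0006, "tz": 0.036, "ax": 0.152, "ay": 0, "az": 0},
  {"fingers": 1, "tx": 0.001, "ty": -0.0006, "tz": 0.036, "ax": 0.152, "ay": 0, "az": 0},
  {"fingers": 1, "tx": 0.001, "ty": -0.0006, "tz": 0.036, "ax": 0.152, "ay": 0, "az": 0},
  {"fingers": 1, "tx": 0.001, "ty": -0.0006, "tz": 0.036, "ax": 0.152, "ay": 0, "az": 0},
])

```text
time_s: 10.92
tcp_pos: [0.5296, 0.1861, 0.1171]
ee_rot: [[-0.004, 0.004, 1.0], [-0.002, 1.0, -0.004], [-1.0, -0.002, -0.004]]
wrist_force: [-0.5, 0.7, -1.5]
gripper_width: 0.157
```

Run:
```python
from h import *
plan([(.5313,.1875,.047,90)])
```

```text
t 10.9 at [ 0.5296  0.1861  0.1171 89.7807] w 0.157 F [-0.5  0.7 -1.5]
tx 0.0935 ty 0.0018 tz 0.0022 ax -0.0012  -> [5.31e-01 1.88e-01 4.70e-02 9.00e+01]
```

>>> play_rows([
  {"fingers": 1, "tx": 0.07, "ty": 0.0018, "tz": 0.0022, "ax": -0.001, "ay": 0, "az": 0},
  {"fingers": 1, "tx": 0.085, "ty": 0.0018, "tz": 0.0022, "ax": -0.001, "ay": 0, "az": 0},
  {"fingers": 1, "tx": 0.093, "ty": 0.0018, "tz": 0.0022, "ax": -0.001, "ay": 0, "az": 0},
  {"fingers": 1, "tx": 0.097, "ty": 0.0018, "tz": 0.0022, "ax": -0.001, "ay": 0, "az": 0},
  {"fingers": 1, "tx": 0.098, "ty": 0.0018, "tz": 0.0022, "ax": -0.001, "ay": 0, "az": 0},
])

```text
time_s: 11.33
tcp_pos: [0.5319, 0.1877, 0.0454]
ee_rot: [[-0.002, -0.004, 1.0], [-0.001, 1.0, 0.004], [-1.0, -0.001, -0.002]]
wrist_force: [-0.3, -0.4, -1.5]
gripper_width: 0.16
```

>>> play_rows([
  {"fingers": 1, "tx": 0, "ty": 0, "tz": 0, "ax": 0, "ay": 0, "az": 0},
  {"fingers": 0, "tx": 0, "ty": 0, "tz": 0, "ax": 0, "ay": 0, "az": 0},
  {"fingers": 0, "tx": 0, "ty": 0, "tz": 0, "ax": 0, "ay": 0, "az": 0},
  {"fingers": 0, "tx": 0, "ty": 0, "tz": 0, "ax": 0, "ay": 0, "az": 0},
  {"fingers": 0, "tx": 0, "ty": 0, "tz": 0, "ax": 0, "ay": 0, "az": 0},
])

```text
time_s: 11.75
tcp_pos: [0.5329, 0.1884, 0.0463]
ee_rot: [[0.001, -0.002, 1.0], [0.001, 1.0, 0.002], [-1.0, 0.001, 0.001]]
wrist_force: [1.0, 0.1, 0.1]
gripper_width: 0.382
```

>>> play_rows([
  {"fingers": 0, "tx": -0.05, "ty": 0, "tz": 0, "ax": 0, "ay": 0, "az": 0},
  {"fingers": 0, "tx": -0.1, "ty": 0, "tz": 0, "ax": 0, "ay": 0, "az": 0},
  {"fingers": 0, "tx": -0.12, "ty": 0, "tz": 0, "ax": 0, "ay": 0, "az": 0},
  {"fingers": 0, "tx": -0.12, "ty": 0, "tz": 0, "ax": 0, "ay": 0, "az": 0},
])

```text
time_s: 12.08
tcp_pos: [0.5352, 0.1896, 0.1409]
ee_rot: [[0.009, -0.003, 1.0], [0.005, 1.0, 0.003], [-1.0, 0.005, 0.009]]
wrist_force: [-0.3, -0.0, 0.8]
gripper_width: 0.495
```

Run:
```python
from h import *
p=viewer.capture("scene"); cv2.imwrite("pics/s3.png",p["image"][180:340,180:420,::-1].repeat(3,0).repeat(3,1))
for X,m in coasters(p):
    s,q=fit(p,m,coaster_pts,(X[0],X[1],-1.57 if X[0]>.5 else 0.1),0 if X[0]<.5 else .008); print("scene coaster",s[:2].round(4),np.degrees(s[2]).round(1),round(q,3))
p=viewer.capture("top")
for X,m in coasters(p):
    s,q=fit(p,m,coaster_pts,(X[0],X[1],0),0 if X[0]<.5 else .008); print("coaster",s[:2].round(4),np.degrees(s[2]).round(1),round(q,3))
plan([(.4175,.2939,.14,186),(.4175,.2939,.036,186)])
```

```text
scene coaster [0.6068 0.0284] -100.5 0.786
scene coaster [0.6007 0.1823] -97.9 0.777
scene coaster [0.4146 0.355 ] 6.5 0.833
coaster [0.6014 0.0384] -88.1 0.861
t 12.2 at [ 0.5325  0.1883  0.1364 90.0801] w 0.502 F [0.2 0.6 0.1]
tx -0.0016 ty 0.0470 tz -0.0510 ax -0.1776  -> [  0.494   0.223   0.138 122.053]
tx -0.0016 ty 0.0669 tz -0.0184 ax -0.1776  -> [4.56000e-01 2.59000e-01 1.39000e-01 1.54027e+02]
tx -0.0016 ty 0.0665 tz 0.0198 ax -0.1776  -> [4.17e-01 2.94e-01 1.40e-01 1.86e+02]
tx 0.1387 ty -0.0000 tz -0.0000 ax -0.0000  -> [4.18e-01 2.94e-01 3.60e-02 1.86e+02]
```

>>> play_rows([
  {"fingers": 0, "tx": -0.0016, "ty": 0.047, "tz": -0.051, "ax": -0.1776, "ay": 0, "az": 0},
  {"fingers": 0, "tx": -0.0016, "ty": 0.047, "tz": -0.051, "ax": -0.1776, "ay": 0, "az": 0},
  {"fingers": 0, "tx": -0.0016, "ty": 0.047, "tz": -0.051, "ax": -0.1776, "ay": 0, "az": 0},
  {"fingers": 0, "tx": -0.0016, "ty": 0.047, "tz": -0.051, "ax": -0.1776, "ay": 0, "az": 0},
  {"fingers": 0, "tx": -0.0016, "ty": 0.047, "tz": -0.051, "ax": -0.1776, "ay": 0, "az": 0},
])

```text
time_s: 12.6
tcp_pos: [0.493, 0.223, 0.1352]
ee_rot: [[-0.003, -0.536, 0.844], [-0.002, 0.844, 0.536], [-1.0, -0.0, -0.004]]
wrist_force: [-0.1, 0.4, -0.4]
gripper_width: 0.5
```

>>> play_rows([
  {"fingers": 0, "tx": -0.0016, "ty": 0.067, "tz": -0.0184, "ax": -0.1776, "ay": 0, "az": 0},
  {"fingers": 0, "tx": -0.0016, "ty": 0.067, "tz": -0.0184, "ax": -0.1776, "ay": 0, "az": 0},
  {"fingers": 0, "tx": -0.0016, "ty": 0.067, "tz": -0.0184, "ax": -0.1776, "ay": 0, "az": 0},
  {"fingers": 0, "tx": -0.0016, "ty": 0.067, "tz": -0.0184, "ax": -0.1776, "ay": 0, "az": 0},
  {"fingers": 0, "tx": -0.0016, "ty": 0.067, "tz": -0.0184, "ax": -0.1776, "ay": 0, "az": 0},
])

```text
time_s: 13.02
tcp_pos: [0.4547, 0.2581, 0.1364]
ee_rot: [[-0.003, -0.902, 0.433], [-0.002, 0.433, 0.902], [-1.0, 0.001, -0.003]]
wrist_force: [0.9, 0.5, 0.8]
gripper_width: 0.497
```

>>> play_rows([
  {"fingers": 0, "tx": -0.0016, "ty": 0.0665, "tz": 0.02, "ax": -0.1776, "ay": 0, "az": 0},
  {"fingers": 0, "tx": -0.0016, "ty": 0.0665, "tz": 0.02, "ax": -0.1776, "ay": 0, "az": 0},
  {"fingers": 0, "tx": -0.0016, "ty": 0.0665, "tz": 0.02, "ax": -0.1776, "ay": 0, "az": 0},
  {"fingers": 0, "tx": -0.0016, "ty": 0.0665, "tz": 0.02, "ax": -0.1776, "ay": 0, "az": 0},
  {"fingers": 0, "tx": -0.0016, "ty": 0.0665, "tz": 0.02, "ax": -0.1776, "ay": 0, "az": 0},
])

```text
time_s: 13.43
tcp_pos: [0.4165, 0.2934, 0.1376]
ee_rot: [[-0.002, -0.994, -0.11], [-0.003, -0.11, 0.994], [-1.0, 0.003, -0.002]]
wrist_force: [-0.4, 0.3, 0.1]
gripper_width: 0.501
```

Run:
```python
from h import *
s=r.sense(); w=viewer.capture("wrist")
for n in("coaster_a_tab",): print([(round(d["score"],2),np.round(d["uv"])) for d in spotter.find_in(n,w)])
m=orange(w)[100:215,240:400]; i=np.argwhere(m); print(i[:,0].min()+100, [ (k,(np.where(m[k-100])[0].mean()+240).round(1),m[k-100].sum()) for k in range(165,212,6) if m[k-100].any()])
p=viewer.capture("scene")
for X,m in coasters(p):
    s,q=fit(p,m,coaster_pts,(X[0],X[1],-1.57 if X[0]>.5 else 0.1),0 if X[0]<.5 else .008); print("scene coaster",s[:2].round(4),np.degrees(s[2]).round(1),round(q,3))
plan([(.4175,.2943,.035,186)])
```

```text
[(0.96, array([150.,  72.])), (0.55, array([161., 150.]))]
184 [(189, np.float64(319.5), np.int64(14)), (195, np.float64(319.5), np.int64(16)), (201, np.float64(320.0), np.int64(17)), (207, np.float64(320.0), np.int64(17))]
scene coaster [0.6014 0.1819] -97.5 0.676
scene coaster [0.415 0.355] 6.2 0.833
t 13.6 at [ 4.169000e-01  2.933000e-01  1.380000e-01 -1.740953e+02] w 0.502 F [ 0.8 -0.4  1.3]
tx 0.1373 ty -0.0009 tz 0.0013 ax -0.0005  -> [4.18e-01 2.94e-01 3.50e-02 1.86e+02]
```

Centred at column 320. I grip coaster a.

>>> play_rows([
  {"fingers": 0, "tx": 0.137, "ty": -0.001, "tz": 0.0013, "ax": 0, "ay": 0, "az": 0},
  {"fingers": 0, "tx": 0.137, "ty": -0.001, "tz": 0.0013, "ax": 0, "ay": 0, "az": 0},
  {"fingers": 0, "tx": 0.137, "ty": -0.001, "tz": 0.0013, "ax": 0, "ay": 0, "az": 0},
  {"fingers": 0, "tx": 0.137, "ty": -0.001, "tz": 0.0013, "ax": 0, "ay": 0, "az": 0},
  {"fingers": 1, "tx": 0.137, "ty": -0.001, "tz": 0.0013, "ax": 0, "ay": 0, "az": 0},
])

```text
time_s: 14.0
tcp_pos: [0.4179, 0.2943, 0.0356]
ee_rot: [[-0.002, -0.995, -0.104], [-0.003, -0.104, 0.995], [-1.0, 0.002, -0.003]]
wrist_force: [0.0, 1.1, 1.1]
gripper_width: 0.474
```

>>> play_rows([
  {"fingers": 1, "tx": 0, "ty": 0, "tz": 0, "ax": 0, "ay": 0, "az": 0},
  {"fingers": 1, "tx": 0, "ty": 0, "tz": 0, "ax": 0, "ay": 0, "az": 0},
  {"fingers": 1, "tx": 0, "ty": 0, "tz": 0, "ax": 0, "ay": 0, "az": 0},
  {"fingers": 1, "tx": 0, "ty": 0, "tz": 0, "ax": 0, "ay": 0, "az": 0},
  {"fingers": 1, "tx": 0, "ty": 0, "tz": 0, "ax": 0, "ay": 0, "az": 0},
])

```text
time_s: 14.42
tcp_pos: [0.4185, 0.2954, 0.0378]
ee_rot: [[0.001, -0.994, -0.105], [0.002, -0.105, 0.994], [-1.0, -0.001, 0.001]]
wrist_force: [-0.8, 0.8, 4.7]
gripper_width: 0.159
```

>>> play_rows([
  {"fingers": 1, "tx": -0.04, "ty": 0, "tz": 0, "ax": 0, "ay": 0, "az": 0},
  {"fingers": 1, "tx": -0.08, "ty": 0, "tz": 0, "ax": 0, "ay": 0, "az": 0},
  {"fingers": 1, "tx": -0.115, "ty": 0, "tz": 0, "ax": 0, "ay": 0, "az": 0},
  {"fingers": 1, "tx": -0.115, "ty": 0, "tz": 0, "ax": 0, "ay": 0, "az": 0},
  {"fingers": 1, "tx": -0.115, "ty": 0, "tz": 0, "ax": 0, "ay": 0, "az": 0},
])

```text
time_s: 14.83
tcp_pos: [0.4185, 0.2955, 0.1245]
ee_rot: [[0.002, -0.995, -0.104], [0.003, -0.104, 0.995], [-1.0, -0.002, 0.003]]
wrist_force: [-0.8, -0.3, -2.4]
gripper_width: 0.158
```

Run:
```python
from h import *
plan([(.5254,.3372,.12,90)])
```

```text
t 14.8 at [ 4.185000e-01  2.955000e-01  1.245000e-01 -1.740166e+02] w 0.158 F [-0.8 -0.3 -2.4]
tx 0.0020 ty -0.0492 tz 0.0135 ax 0.1777  -> [4.54000e-01 3.09000e-01 1.23000e-01 1.53989e+02]
tx 0.0020 ty -0.0346 tz 0.0375 ax 0.1777  -> [  0.49    0.323   0.122 121.994]
tx 0.0020 ty -0.0095 tz 0.0501 ax 0.1777  -> [ 0.525  0.337  0.12  90.   ]
```

>>> play_rows([
  {"fingers": 1, "tx": 0.002, "ty": -0.049, "tz": 0.0135, "ax": 0.1777, "ay": 0, "az": 0},
  {"fingers": 1, "tx": 0.002, "ty": -0.049, "tz": 0.0135, "ax": 0.1777, "ay": 0, "az": 0},
  {"fingers": 1, "tx": 0.002, "ty": -0.049, "tz": 0.0135, "ax": 0.1777, "ay": 0, "az": 0},
  {"fingers": 1, "tx": 0.002, "ty": -0.049, "tz": 0.0135, "ax": 0.1777, "ay": 0, "az": 0},
  {"fingers": 1, "tx": 0.002, "ty": -0.049, "tz": 0.0135, "ax": 0.1777, "ay": 0, "az": 0},
])

```text
time_s: 15.25
tcp_pos: [0.4527, 0.3077, 0.1192]
ee_rot: [[-0.003, -0.896, 0.444], [-0.003, 0.444, 0.896], [-1.0, 0.002, -0.004]]
wrist_force: [-0.1, -0.3, -1.8]
gripper_width: 0.16
```

>>> play_rows([
  {"fingers": 1, "tx": 0.002, "ty": -0.0345, "tz": 0.0375, "ax": 0.1777, "ay": 0, "az": 0},
  {"fingers": 1, "tx": 0.002, "ty": -0.0345, "tz": 0.0375, "ax": 0.1777, "ay": 0, "az": 0},
  {"fingers": 1, "tx": 0.002, "ty": -0.0345, "tz": 0.0375, "ax": 0.1777, "ay": 0, "az": 0},
  {"fingers": 1, "tx": 0.002, "ty": -0.0345, "tz": 0.0375, "ax": 0.1777, "ay": 0, "az": 0},
  {"fingers": 1, "tx": 0.002, "ty": -0.0345, "tz": 0.0375, "ax": 0.1777, "ay": 0, "az": 0},
])

```text
time_s: 15.67
tcp_pos: [0.4882, 0.3218, 0.1175]
ee_rot: [[-0.004, -0.525, 0.851], [-0.003, 0.851, 0.525], [-1.0, -0.001, -0.005]]
wrist_force: [-0.2, -0.1, -1.3]
gripper_width: 0.156
```

>>> play_rows([
  {"fingers": 1, "tx": 0.002, "ty": -0.0095, "tz": 0.05, "ax": 0.1777, "ay": 0, "az": 0},
  {"fingers": 1, "tx": 0.002, "ty": -0.0095, "tz": 0.05, "ax": 0.1777, "ay": 0, "az": 0},
  {"fingers": 1, "tx": 0.002, "ty": -0.0095, "tz": 0.05, "ax": 0.1777, "ay": 0, "az": 0},
  {"fingers": 1, "tx": 0.002, "ty": -0.0095, "tz": 0.05, "ax": 0.1777, "ay": 0, "az": 0},
  {"fingers": 1, "tx": 0.002, "ty": -0.0095, "tz": 0.05, "ax": 0.1777, "ay": 0, "az": 0},
])

```text
time_s: 16.08
tcp_pos: [0.5238, 0.3357, 0.1158]
ee_rot: [[-0.004, 0.005, 1.0], [-0.003, 1.0, -0.005], [-1.0, -0.003, -0.004]]
wrist_force: [-0.1, 0.5, -1.2]
gripper_width: 0.16
```

Run:
```python
from h import *
plan([(.5254,.3372,.046,90)])
```

```text
t 16.1 at [ 0.5238  0.3357  0.1158 89.6917] w 0.16 F [-0.1  0.5 -1.2]
tx 0.0930 ty 0.0020 tz 0.0021 ax -0.0017  -> [5.25e-01 3.37e-01 4.60e-02 9.00e+01]
```

>>> play_rows([
  {"fingers": 1, "tx": 0.07, "ty": 0.0014, "tz": 0.0013, "ax": -0.0017, "ay": 0, "az": 0},
  {"fingers": 1, "tx": 0.085, "ty": 0.0014, "tz": 0.0013, "ax": -0.0017, "ay": 0, "az": 0},
  {"fingers": 1, "tx": 0.093, "ty": 0.0014, "tz": 0.0013, "ax": -0.0017, "ay": 0, "az": 0},
  {"fingers": 1, "tx": 0.096, "ty": 0.0014, "tz": 0.0013, "ax": -0.0017, "ay": 0, "az": 0},
  {"fingers": 1, "tx": 0.096, "ty": 0.0014, "tz": 0.0013, "ax": -0.0017, "ay": 0, "az": 0},
])

```text
time_s: 16.5
tcp_pos: [0.5244, 0.3368, 0.0453]
ee_rot: [[-0.003, -0.006, 1.0], [-0.003, 1.0, 0.006], [-1.0, -0.003, -0.003]]
wrist_force: [1.1, 0.2, -2.2]
gripper_width: 0.159
```

>>> play_rows([
  {"fingers": 1, "tx": 0, "ty": 0, "tz": 0, "ax": 0, "ay": 0, "az": 0},
  {"fingers": 0, "tx": 0, "ty": 0, "tz": 0, "ax": 0, "ay": 0, "az": 0},
  {"fingers": 0, "tx": 0, "ty": 0, "tz": 0, "ax": 0, "ay": 0, "az": 0},
  {"fingers": 0, "tx": 0, "ty": 0, "tz": 0, "ax": 0, "ay": 0, "az": 0},
  {"fingers": 0, "tx": 0, "ty": 0, "tz": 0, "ax": 0, "ay": 0, "az": 0},
])

```text
time_s: 16.92
tcp_pos: [0.526, 0.3378, 0.0465]
ee_rot: [[0.0, -0.006, 1.0], [0.0, 1.0, 0.006], [-1.0, 0.0, 0.0]]
wrist_force: [0.1, 0.6, 0.0]
gripper_width: 0.376
```

>>> play_rows([
  {"fingers": 0, "tx": -0.05, "ty": 0, "tz": 0, "ax": 0, "ay": 0, "az": 0},
  {"fingers": 0, "tx": -0.1, "ty": 0, "tz": 0, "ax": 0, "ay": 0, "az": 0},
  {"fingers": 0, "tx": -0.15, "ty": 0, "tz": 0, "ax": 0, "ay": 0, "az": 0},
  {"fingers": 0, "tx": -0.2, "ty": 0, "tz": 0, "ax": 0, "ay": 0, "az": 0},
  {"fingers": 0, "tx": -0.2, "ty": 0, "tz": 0, "ax": 0, "ay": 0, "az": 0},
])

```text
time_s: 17.33
tcp_pos: [0.5296, 0.3403, 0.2061]
ee_rot: [[0.014, -0.008, 1.0], [0.01, 1.0, 0.008], [-1.0, 0.01, 0.014]]
wrist_force: [0.3, -0.5, 0.6]
gripper_width: 0.5
```

```bash
cat >> h.py <<'E'
def mugs(p,guess):
    "foot disc centroid at z=.09; handle blob direction (z~.068)"
    I=p["image"].astype(int); m=((I[...,0]-I[...,2]<4)&(I.sum(2)>240)).astype(np.uint8)
    n,l,st,ce=cv2.connectedComponentsWithStats(m)
    for g in guess:
        u=proj(p,(*g,.09)); c=[i for i in range(1,n) if st[i,4]>120 and np.hypot(*(ce[i]-u))<9]
        if not c: print("no mug",g); continue
        X=bp(p,ce[c[0]],.088); 
        k=[i for i in range(1,n) if 2<=st[i,4]<120 and .03<np.hypot(*(bp(p,ce[i],.066)-X)[:2])<.075]
        print("mug",X[:2].round(4),st[c[0],4],[np.degrees(np.arctan2(*(bp(p,ce[i],.066)-X)[1::-1])).round(1) for i in k])
G=[(.476,-.205),(.483,-.35),(.398,-.132),(.391,-.269)]
E
python3 - <<'E'
from h import *
p=viewer.capture("top"); mugs(p,G)
for X,m in coasters(p):
    s,q=fit(p,m,coaster_pts,(X[0],X[1],-1.57),.008); print("coaster",s[:2].round(4),np.degrees(s[2]).round(1),round(q,3))
cv2.imwrite("pics/t4.png",cv2.resize(p["image"][170:290,180:440],None,fx=3,fy=3,interpolation=cv2.INTER_CUBIC)[:,:,::-1])
plan([(.40,-.135,.19,180)])
E
```

```text
mug [ 0.4813 -0.211 ] 248 [np.float64(92.3)]
mug [ 0.4852 -0.3571] 239 [np.float64(107.4)]
mug [ 0.3994 -0.1364] 258 [np.float64(86.4)]
mug [ 0.3919 -0.2761] 258 [np.float64(102.9)]
coaster [0.598  0.1881] -87.3 0.863
coaster [0.6032 0.0375] -89.4 0.864
t 17.4 at [ 0.5279  0.3394  0.2021 90.3788] w 0.504 F [ 0.   0.9 -0.3]
tx 0.0054 ty -0.2105 tz -0.0582 ax -0.1660  -> [  0.485   0.181   0.198 120.253]
tx 0.0054 ty -0.1535 tz -0.1553 ax -0.1660  -> [4.43000e-01 2.30000e-02 1.94000e-01 1.50126e+02]
tx 0.0054 ty -0.0557 tz -0.2112 ax -0.1660  -> [ 4.00e-01 -1.35e-01  1.90e-01  1.80e+02]
```

View pics/t4.png

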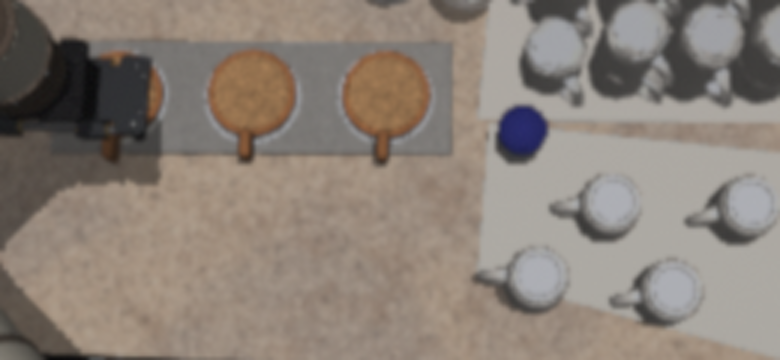

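>>> play_rows([
  {"fingers": -1, "tx": 0.005, "ty": -0.21, "tz": -0.058, "ax": -0.166, "ay": 0, "az": 0},
  {"fingers": -1, "tx": 0.005, "ty": -0.21, "tz": -0.058, "ax": -0.166, "ay": 0, "az": 0},
  {"fingers": -1, "tx": 0.005, "ty": -0.21, "tz": -0.058, "ax": -0.166, "ay": 0, "az": 0},
  {"fingers": -1, "tx": 0.005, "ty": -0.21, "tz": -0.058, "ax": -0.166, "ay": 0, "az": 0},
  {"fingers": -1, "tx": 0.005, "ty": -0.21, "tz": -0.058, "ax": -0.166, "ay": 0, "az": 0},
])

```text
time_s: 17.8
tcp_pos: [0.4794, 0.1741, 0.1913]
ee_rot: [[-0.006, -0.504, 0.864], [-0.003, 0.864, 0.504], [-1.0, 0.0, -0.006]]
wrist_force: [0.1, 0.4, 0.5]
gripper_width: 0.792
```

>>> play_rows([
  {"fingers": -1, "tx": 0.005, "ty": -0.1535, "tz": -0.155, "ax": -0.166, "ay": 0, "az": 0},
  {"fingers": -1, "tx": 0.005, "ty": -0.1535, "tz": -0.155, "ax": -0.166, "ay": 0, "az": 0},
  {"fingers": -1, "tx": 0.005, "ty": -0.1535, "tz": -0.155, "ax": -0.166, "ay": 0, "az": 0},
  {"fingers": -1, "tx": 0.005, "ty": -0.1535, "tz": -0.155, "ax": -0.166, "ay": 0, "az": 0},
  {"fingers": -1, "tx": 0.005, "ty": -0.1535, "tz": -0.155, "ax": -0.166, "ay": 0, "az": 0},
])

```text
time_s: 18.22
tcp_pos: [0.4372, 0.0176, 0.1876]
ee_rot: [[-0.005, -0.867, 0.499], [-0.001, 0.499, 0.867], [-1.0, 0.003, -0.003]]
wrist_force: [-0.1, 0.8, 0.0]
gripper_width: 0.99
```

>>> play_rows([
  {"fingers": -1, "tx": 0.005, "ty": -0.056, "tz": -0.211, "ax": -0.166, "ay": 0, "az": 0},
  {"fingers": -1, "tx": 0.005, "ty": -0.056, "tz": -0.211, "ax": -0.166, "ay": 0, "az": 0},
  {"fingers": -1, "tx": 0.005, "ty": -0.056, "tz": -0.211, "ax": -0.166, "ay": 0, "az": 0},
  {"fingers": -1, "tx": 0.005, "ty": -0.056, "tz": -0.211, "ax": -0.166, "ay": 0, "az": 0},
  {"fingers": -1, "tx": 0.005, "ty": -0.056, "tz": -0.211, "ax": -0.166, "ay": 0, "az": 0},
])

```text
time_s: 18.63
tcp_pos: [0.3965, -0.1381, 0.1843]
ee_rot: [[-0.002, -1.0, -0.003], [0.0, -0.003, 1.0], [-1.0, 0.002, 0.0]]
wrist_force: [0.5, 0.5, -0.5]
gripper_width: 1.003
```

```bash
cat >> h.py <<'E'
def discs(p):
    "coaster centres from the disc alone, top-face plane z=.020"
    a=rect(p,.020,.50,.70,-.05,.43,.5); h=cv2.cvtColor(a,cv2.COLOR_RGB2HSV)
    m=((h[...,0]<18)&(h[...,1]>105)&(h[...,2]>90)).astype(np.uint8)
    m=cv2.morphologyEx(m,cv2.MORPH_OPEN,cv2.getStructuringElement(2,(81,81)))
    for c in cv2.findContours(m,0,1)[0]:
        (u,v),q=cv2.minEnclosingCircle(c); M=cv2.moments(c)
        print("disc",np.round([.70-v*.0005,.43-u*.0005,q*.0005],4),"centroid",np.round([.70-M["m01"]/M["m00"]*.0005,.43-M["m10"]/M["m00"]*.0005],4))
E
python3 - <<'E'
from h import *
p=viewer.capture("top"); mugs(p,G); discs(p)
for X,m in coasters(p):
    s,q=fit(p,m,coaster_pts,(X[0],X[1],-1.57),.008); print("coaster",s[:2].round(4),np.degrees(s[2]).round(1),round(q,3))
w=viewer.capture("wrist"); cv2.imwrite("pics/w5.png",w["image"][:,:,::-1])
plan([(.3994,-.1364,.12,176.4)])
E
```

```text
no mug (0.476, -0.205)
mug [ 0.4853 -0.3572] 238 [np.float64(105.6)]
no mug (0.398, -0.132)
mug [ 0.3919 -0.276 ] 253 [np.float64(102.7)]
disc [0.5889 0.3352 0.0481] centroid [0.5885 0.3352]
disc [0.5961 0.1868 0.0482] centroid [0.5963 0.1865]
disc [0.6008 0.036  0.0488] centroid [0.6011 0.0365]
coaster [0.59   0.3358] -87.8 0.846
coaster [0.598  0.1881] -87.3 0.863
coaster [0.6036 0.0376] -89.7 0.862
t 18.7 at [ 3.965000e-01 -1.382000e-01  1.841000e-01  1.797889e+02] w 1.001 F [1.2 0.2 0.3]
tx 0.0855 ty -0.0039 tz 0.0024 ax 0.0188  -> [ 3.990e-01 -1.360e-01  1.200e-01  1.764e+02]
```

View pics/w5.png

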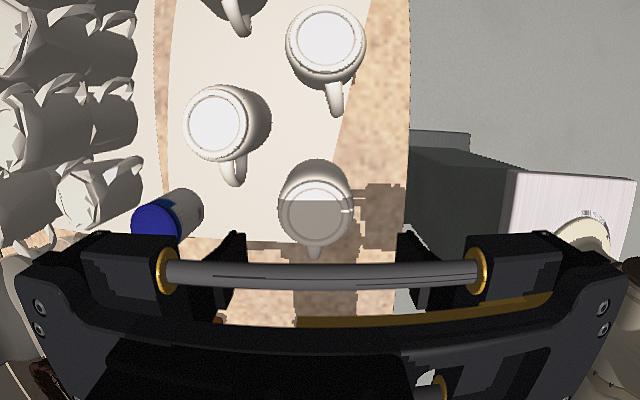

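The foot is at about (314,212) against the jaw axis at (321,209), roughly 4 mm off in x, matching the top view. Now I descend.

>>> play_rows([
  {"fingers": -1, "tx": 0.04, "ty": -0.005, "tz": 0.0024, "ax": 0.019, "ay": 0, "az": 0},
  {"fingers": -1, "tx": 0.085, "ty": -0.005, "tz": 0.0024, "ax": 0.019, "ay": 0, "az": 0},
  {"fingers": -1, "tx": 0.12, "ty": -0.005, "tz": 0.0024, "ax": 0.019, "ay": 0, "az": 0},
  {"fingers": -1, "tx": 0.159, "ty": -0.005, "tz": 0.0024, "ax": 0.019, "ay": 0, "az": 0},
  {"fingers": -1, "tx": 0.159, "ty": -0.005, "tz": 0.0024, "ax": 0.019, "ay": 0, "az": 0},
])

```text
time_s: 19.15
tcp_pos: [0.398, -0.1338, 0.0613]
ee_rot: [[-0.012, -0.998, 0.062], [0.0, 0.062, 0.998], [-1.0, 0.012, -0.001]]
wrist_force: [-0.5, -0.1, 0.9]
gripper_width: 0.999
```

>>> play_rows([
  {"fingers": 1, "tx": 0, "ty": 0, "tz": 0, "ax": 0, "ay": 0, "az": 0},
  {"fingers": 1, "tx": 0, "ty": 0, "tz": 0, "ax": 0, "ay": 0, "az": 0},
  {"fingers": 1, "tx": 0, "ty": 0, "tz": 0, "ax": 0, "ay": 0, "az": 0},
  {"fingers": 1, "tx": 0, "ty": 0, "tz": 0, "ax": 0, "ay": 0, "az": 0},
  {"fingers": 1, "tx": 0, "ty": 0, "tz": 0, "ax": 0, "ay": 0, "az": 0},
])

```text
time_s: 19.57
tcp_pos: [0.4017, -0.1343, 0.0671]
ee_rot: [[0.0, -0.998, 0.06], [0.0, 0.06, 0.998], [-1.0, -0.0, 0.0]]
wrist_force: [-3.6, 2.5, 6.1]
gripper_width: 0.779
```

Run:
```python
from h import *
s=r.sense(); print(s["tcp_pos"],s["gripper_width"]*.087,s["wrist_force"])
w=viewer.capture("wrist"); 
p=viewer.capture("scene"); cv2.imwrite("pics/g6.png",np.hstack([w["image"][80:320,160:480,::-1],cv2.resize(p["image"][150:250,320:453,::-1],(320,240))]))
```

```text
[ 0.40167668 -0.13425535  0.06714942] 0.06779309239403036 [-3.56058685  2.51921635  6.06742051]
```

View pics/g6.png

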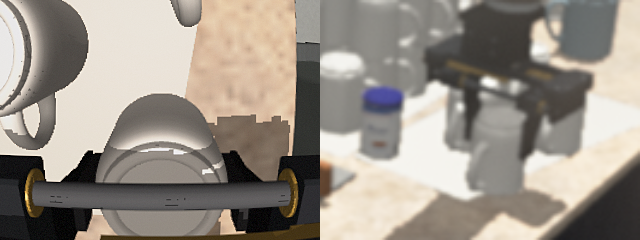

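Gripped (67.8 mm, as expected). Now I lift and carry to place 1.

>>> play_rows([
  {"fingers": 1, "tx": -0.05, "ty": 0, "tz": 0, "ax": 0, "ay": 0, "az": 0},
  {"fingers": 1, "tx": -0.1, "ty": 0, "tz": 0, "ax": 0, "ay": 0, "az": 0},
  {"fingers": 1, "tx": -0.15, "ty": 0, "tz": 0, "ax": 0, "ay": 0, "az": 0},
  {"fingers": 1, "tx": -0.165, "ty": 0, "tz": 0, "ax": 0, "ay": 0, "az": 0},
  {"fingers": 1, "tx": -0.165, "ty": 0, "tz": 0, "ax": 0, "ay": 0, "az": 0},
])

```text
time_s: 20.08
tcp_pos: [0.4044, -0.1343, 0.1936]
ee_rot: [[0.011, -0.998, 0.06], [0.0, 0.06, 0.998], [-1.0, -0.011, 0.001]]
wrist_force: [0.1, 1.2, -4.2]
gripper_width: 0.779
```

Run:
```python
from h import *
plan([(.589,.3385,.19,180)])
```

```text
t 20.1 at [ 4.044000e-01 -1.343000e-01  1.936000e-01  1.765729e+02] w 0.779 F [ 0.1  1.2 -4.2]
tx 0.0016 ty -0.0693 tz 0.2147 ax -0.0063  -> [4.66000e-01 2.30000e-02 1.92000e-01 1.77715e+02]
tx 0.0016 ty -0.0736 tz 0.2133 ax -0.0063  -> [  0.527   0.181   0.191 178.858]
tx 0.0016 ty -0.0778 tz 0.2117 ax -0.0063  -> [  0.589   0.338   0.19  180.   ]
```

>>> play_rows([
  {"fingers": 1, "tx": 0.0, "ty": -0.069, "tz": 0.2147, "ax": -0.006, "ay": 0, "az": 0},
  {"fingers": 1, "tx": 0.0, "ty": -0.069, "tz": 0.2147, "ax": -0.006, "ay": 0, "az": 0},
  {"fingers": 1, "tx": 0.0, "ty": -0.069, "tz": 0.2147, "ax": -0.006, "ay": 0, "az": 0},
  {"fingers": 1, "tx": 0.0, "ty": -0.069, "tz": 0.2147, "ax": -0.006, "ay": 0, "az": 0},
  {"fingers": 1, "tx": 0.0, "ty": -0.069, "tz": 0.2147, "ax": -0.006, "ay": 0, "az": 0},
])

```text
time_s: 20.5
tcp_pos: [0.4657, 0.0283, 0.1884]
ee_rot: [[0.002, -0.999, 0.036], [0.002, 0.036, 0.999], [-1.0, -0.002, 0.002]]
wrist_force: [0.5, -1.0, -3.7]
gripper_width: 0.779
```

>>> play_rows([
  {"fingers": 1, "tx": 0.0, "ty": -0.0735, "tz": 0.2133, "ax": -0.006, "ay": 0, "az": 0},
  {"fingers": 1, "tx": 0.0, "ty": -0.0735, "tz": 0.2133, "ax": -0.006, "ay": 0, "az": 0},
  {"fingers": 1, "tx": 0.0, "ty": -0.0735, "tz": 0.2133, "ax": -0.006, "ay": 0, "az": 0},
  {"fingers": 1, "tx": 0.0, "ty": -0.0735, "tz": 0.2133, "ax": -0.006, "ay": 0, "az": 0},
  {"fingers": 1, "tx": 0.0, "ty": -0.0735, "tz": 0.2133, "ax": -0.006, "ay": 0, "az": 0},
])

```text
time_s: 20.92
tcp_pos: [0.5273, 0.1866, 0.1874]
ee_rot: [[0.002, -1.0, 0.018], [0.002, 0.018, 1.0], [-1.0, -0.002, 0.002]]
wrist_force: [0.6, -0.8, -3.0]
gripper_width: 0.779
```

>>> play_rows([
  {"fingers": 1, "tx": 0.002, "ty": -0.078, "tz": 0.2117, "ax": -0.007, "ay": 0, "az": 0},
  {"fingers": 1, "tx": 0.002, "ty": -0.078, "tz": 0.2117, "ax": -0.007, "ay": 0, "az": 0},
  {"fingers": 1, "tx": 0.002, "ty": -0.078, "tz": 0.2117, "ax": -0.007, "ay": 0, "az": 0},
  {"fingers": 1, "tx": 0.002, "ty": -0.078, "tz": 0.2117, "ax": -0.007, "ay": 0, "az": 0},
  {"fingers": 1, "tx": 0.002, "ty": -0.078, "tz": 0.2117, "ax": -0.007, "ay": 0, "az": 0},
])

```text
time_s: 21.33
tcp_pos: [0.5883, 0.3443, 0.1837]
ee_rot: [[-0.0, -1.0, -0.004], [0.001, -0.004, 1.0], [-1.0, 0.0, 0.001]]
wrist_force: [0.8, -0.0, -4.2]
gripper_width: 0.779
```

Run:
```python
from h import *
plan([(.589,.3385,.092,180)])
p=viewer.capture("top"); discs(p)
for X,m in coasters(p):
    s,q=fit(p,m,coaster_pts,(X[0],X[1],-1.57),.008); print("coaster",s[:2].round(4),np.degrees(s[2]).round(1),round(q,3))
```

```text
t 21.3 at [   0.5883    0.3443    0.1837 -179.7987] w 0.779 F [ 0.8 -0.  -4.2]
tx 0.1223 ty -0.0009 tz -0.0077 ax 0.0011  -> [5.89e-01 3.38e-01 9.20e-02 1.80e+02]
disc [0.5963 0.1867 0.0482] centroid [0.5964 0.1865]
disc [0.6008 0.0359 0.0488] centroid [0.6011 0.0365]
coaster [0.5986 0.1886] -88.5 0.864
coaster [0.603  0.0372] -89.5 0.862
coaster [0.5884 0.338 ] -86.7 0.527
```

>>> play_rows([
  {"fingers": 1, "tx": 0.04, "ty": -0.001, "tz": -0.006, "ax": 0.001, "ay": 0, "az": 0},
  {"fingers": 1, "tx": 0.08, "ty": -0.001, "tz": -0.006, "ax": 0.001, "ay": 0, "az": 0},
  {"fingers": 1, "tx": 0.105, "ty": -0.001, "tz": -0.006, "ax": 0.001, "ay": 0, "az": 0},
  {"fingers": 1, "tx": 0.115, "ty": -0.001, "tz": -0.006, "ax": 0.001, "ay": 0, "az": 0},
  {"fingers": 1, "tx": 0.115, "ty": -0.001, "tz": -0.006, "ax": 0.001, "ay": 0, "az": 0},
])

```text
time_s: 21.8
tcp_pos: [0.5858, 0.3316, 0.098]
ee_rot: [[-0.006, -1.0, 0.004], [-0.005, 0.004, 1.0], [-1.0, 0.006, -0.005]]
wrist_force: [-0.4, -0.7, -3.9]
gripper_width: 0.781
```

Run:
```python
from h import *
w=viewer.capture("wrist");
plan([(.589,.3385,.088,180)])
p=viewer.capture("scene"); cv2.imwrite("pics/g7.png",np.hstack([w["image"][80:320,160:480,::-1],cv2.resize(p["image"][180:300,180:340,::-1],(320,240))]))
```

```text
t 21.9 at [5.872000e-01 3.326000e-01 1.006000e-01 1.797851e+02] w 0.78 F [-0.3  0.1 -3.1]
tx 0.0168 ty -0.0023 tz 0.0078 ax -0.0012  -> [5.89e-01 3.38e-01 8.80e-02 1.80e+02]
```

View pics/g7.png

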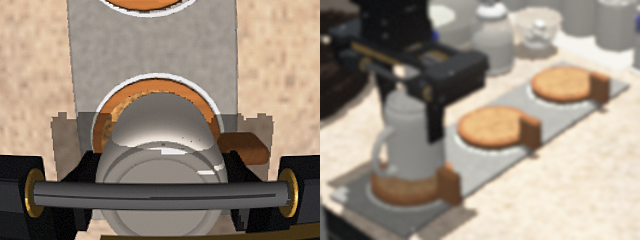

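>>> play_rows([
  {"fingers": 1, "tx": 0.0, "ty": -0.002, "tz": 0.006, "ax": 0, "ay": 0, "az": 0},
  {"fingers": 1, "tx": 0.008, "ty": -0.002, "tz": 0.006, "ax": 0, "ay": 0, "az": 0},
  {"fingers": 1, "tx": 0.008, "ty": -0.002, "tz": 0.006, "ax": 0, "ay": 0, "az": 0},
  {"fingers": 1, "tx": 0.008, "ty": -0.002, "tz": 0.006, "ax": 0, "ay": 0, "az": 0},
  {"fingers": 1, "tx": 0.008, "ty": -0.002, "tz": 0.006, "ax": 0, "ay": 0, "az": 0},
])

```text
time_s: 22.32
tcp_pos: [0.5893, 0.3384, 0.0962]
ee_rot: [[0.0, -1.0, 0.003], [0.0, 0.003, 1.0], [-1.0, -0.0, 0.0]]
wrist_force: [-0.6, -0.5, -3.7]
gripper_width: 0.777
```

Run:
```python
from h import *
plan([(.589,.3385,.088,180)])
```

```text
t 22.3 at [5.893000e-01 3.384000e-01 9.620000e-02 1.798106e+02] w 0.777 F [-0.6 -0.5 -3.7]
tx 0.0109 ty 0.0004 tz 0.0002 ax -0.0011  -> [5.89e-01 3.38e-01 8.80e-02 1.80e+02]
```

>>> play_rows([
  {"fingers": 1, "tx": 0.005, "ty": 0, "tz": 0, "ax": 0, "ay": 0, "az": 0},
  {"fingers": 1, "tx": 0.009, "ty": 0, "tz": 0, "ax": 0, "ay": 0, "az": 0},
  {"fingers": 1, "tx": 0.0115, "ty": 0, "tz": 0, "ax": 0, "ay": 0, "az": 0},
  {"fingers": 1, "tx": 0.0115, "ty": 0, "tz": 0, "ax": 0, "ay": 0, "az": 0},
  {"fingers": 1, "tx": 0.0115, "ty": 0, "tz": 0, "ax": 0, "ay": 0, "az": 0},
])

```text
time_s: 22.73
tcp_pos: [0.5892, 0.3382, 0.0873]
ee_rot: [[-0.0, -1.0, 0.003], [-0.0, 0.003, 1.0], [-1.0, 0.0, -0.0]]
wrist_force: [-0.7, -0.4, -1.3]
gripper_width: 0.778
```

>>> play_rows([
  {"fingers": -1, "tx": 0, "ty": 0, "tz": 0, "ax": 0, "ay": 0, "az": 0},
  {"fingers": -1, "tx": 0, "ty": 0, "tz": 0, "ax": 0, "ay": 0, "az": 0},
  {"fingers": -1, "tx": 0, "ty": 0, "tz": 0, "ax": 0, "ay": 0, "az": 0},
  {"fingers": -1, "tx": 0, "ty": 0, "tz": 0, "ax": 0, "ay": 0, "az": 0},
  {"fingers": -1, "tx": 0, "ty": 0, "tz": 0, "ax": 0, "ay": 0, "az": 0},
])

```text
time_s: 23.15
tcp_pos: [0.5896, 0.3385, 0.0877]
ee_rot: [[0.001, -1.0, 0.003], [0.001, 0.003, 1.0], [-1.0, -0.001, 0.001]]
wrist_force: [-0.0, 0.8, 0.2]
gripper_width: 0.983
```

>>> play_rows([
  {"fingers": -1, "tx": -0.04, "ty": 0, "tz": 0, "ax": 0, "ay": 0, "az": 0},
  {"fingers": -1, "tx": -0.08, "ty": 0, "tz": 0, "ax": 0, "ay": 0, "az": 0},
  {"fingers": -1, "tx": -0.13, "ty": 0, "tz": 0, "ax": 0, "ay": 0, "az": 0},
  {"fingers": -1, "tx": -0.16, "ty": 0, "tz": 0, "ax": 0, "ay": 0, "az": 0},
  {"fingers": -1, "tx": -0.16, "ty": 0, "tz": 0, "ax": 0, "ay": 0, "az": 0},
])

```text
time_s: 23.57
tcp_pos: [0.5921, 0.34, 0.215]
ee_rot: [[0.011, -1.0, 0.002], [0.007, 0.002, 1.0], [-1.0, -0.011, 0.007]]
wrist_force: [0.0, 0.2, 1.1]
gripper_width: 0.998
```

Run:
```python
from h import *
w=viewer.capture("wrist"); p=viewer.capture("top"); mugs(p,G); discs(p)
plan([(.4823,-.207,.19,182.3)])
```

```text
mug [ 0.4812 -0.2113] 242 [np.float64(90.7)]
mug [ 0.4853 -0.357 ] 242 [np.float64(104.9)]
no mug (0.398, -0.132)
mug [ 0.3919 -0.2763] 259 [np.float64(102.5)]
disc [0.5963 0.1867 0.0482] centroid [0.5964 0.1865]
disc [0.6008 0.0359 0.0488] centroid [0.6011 0.0365]
t 23.7 at [  0.5895   0.3386   0.2087 179.7995] w 1.0 F [-0.1 -0.3  0. ]
tx 0.0062 ty 0.0351 tz -0.1820 ax -0.0035  -> [  0.563   0.202   0.204 180.425]
tx 0.0062 ty 0.0371 tz -0.1816 ax -0.0035  -> [5.3600e-01 6.6000e-02 1.9900e-01 1.8105e+02]
tx 0.0062 ty 0.0391 tz -0.1812 ax -0.0035  -> [ 5.09000e-01 -7.10000e-02  1.95000e-01  1.81675e+02]
tx 0.0062 ty 0.0410 tz -0.1808 ax -0.0035  -> [  0.482  -0.207   0.19  182.3  ]
```

>>> play_rows([
  {"fingers": -1, "tx": 0.0062, "ty": 0.035, "tz": -0.183, "ax": -0.002, "ay": 0, "az": 0},
  {"fingers": -1, "tx": 0.0062, "ty": 0.035, "tz": -0.183, "ax": -0.002, "ay": 0, "az": 0},
  {"fingers": -1, "tx": 0.0062, "ty": 0.035, "tz": -0.183, "ax": -0.002, "ay": 0, "az": 0},
  {"fingers": -1, "tx": 0.0062, "ty": 0.035, "tz": -0.183, "ax": -0.002, "ay": 0, "az": 0},
])

```text
time_s: 24.0
tcp_pos: [0.5598, 0.1964, 0.2006]
ee_rot: [[-0.006, -1.0, 0.0], [-0.003, 0.0, 1.0], [-1.0, 0.006, -0.003]]
wrist_force: [-1.1, -0.4, -0.8]
gripper_width: 1.001
```

>>> play_rows([
  {"fingers": -1, "tx": 0.0062, "ty": 0.037, "tz": -0.183, "ax": -0.002, "ay": 0, "az": 0},
  {"fingers": -1, "tx": 0.0062, "ty": 0.037, "tz": -0.183, "ax": -0.002, "ay": 0, "az": 0},
  {"fingers": -1, "tx": 0.0062, "ty": 0.037, "tz": -0.183, "ax": -0.002, "ay": 0, "az": 0},
  {"fingers": -1, "tx": 0.0062, "ty": 0.037, "tz": -0.183, "ax": -0.002, "ay": 0, "az": 0},
])

```text
time_s: 24.33
tcp_pos: [0.5326, 0.0598, 0.1964]
ee_rot: [[-0.005, -1.0, -0.006], [-0.001, -0.006, 1.0], [-1.0, 0.005, -0.001]]
wrist_force: [1.1, 0.6, -0.5]
gripper_width: 1.002
```

>>> play_rows([
  {"fingers": -1, "tx": 0.0062, "ty": 0.038, "tz": -0.183, "ax": -0.002, "ay": 0, "az": 0},
  {"fingers": -1, "tx": 0.0062, "ty": 0.038, "tz": -0.183, "ax": -0.002, "ay": 0, "az": 0},
  {"fingers": -1, "tx": 0.0062, "ty": 0.038, "tz": -0.183, "ax": -0.002, "ay": 0, "az": 0},
  {"fingers": -1, "tx": 0.0062, "ty": 0.038, "tz": -0.183, "ax": -0.002, "ay": 0, "az": 0},
])

```text
time_s: 24.67
tcp_pos: [0.5058, -0.0769, 0.1919]
ee_rot: [[-0.004, -1.0, -0.012], [-0.0, -0.012, 1.0], [-1.0, 0.004, -0.0]]
wrist_force: [0.5, 0.5, -0.5]
gripper_width: 0.996
```

>>> play_rows([
  {"fingers": -1, "tx": 0.0062, "ty": 0.038, "tz": -0.183, "ax": 0, "ay": 0, "az": 0},
  {"fingers": -1, "tx": 0.0062, "ty": 0.038, "tz": -0.183, "ax": 0, "ay": 0, "az": 0},
  {"fingers": -1, "tx": 0.0062, "ty": 0.038, "tz": -0.183, "ax": 0, "ay": 0, "az": 0},
  {"fingers": -1, "tx": 0.0062, "ty": 0.038, "tz": -0.183, "ax": 0, "ay": 0, "az": 0},
  {"fingers": -1, "tx": 0.0062, "ty": 0.038, "tz": -0.183, "ax": 0, "ay": 0, "az": 0},
])

```text
time_s: 25.08
tcp_pos: [0.4803, -0.214, 0.1871]
ee_rot: [[-0.003, -1.0, -0.011], [0.0, -0.011, 1.0], [-1.0, 0.003, 0.0]]
wrist_force: [0.5, 0.1, -1.0]
gripper_width: 1.003
```

```bash
cat >> h.py <<'E'
def wproj(w,P):
    "tool-frame point -> fisheye pixel"
    q=np.linalg.inv(w["mount"])@np.r_[P,1]; rho=np.hypot(q[0],q[1]); a=np.arctan2(rho,q[2])*w["fx"]
    return np.array([w["cx"]+a*q[0]/rho,w["cy"]+a*q[1]/rho])
def world2w(w,s,X): return wproj(w,s["ee_rot"].T@(np.array(X)-s["tcp_pos"]))
def wmug(w,s,g,z=.09):
    "refine mug xy by the foot top outline (r=.0255 circle edges) in the wrist picture: max mean gradient"
    im=cv2.GaussianBlur(cv2.cvtColor(w["image"],cv2.COLOR_RGB2GRAY),(0,0),1.2).astype(np.float32)
    def f(v):
        L=lambda rr,zz:np.float32([world2w(w,s,(v[0]+rr*np.cos(t),v[1]+rr*np.sin(t),zz)) for t in T])
        a,b=L(.036,z-.010),L(.032,z-.010)
        S=lambda q:cv2.remap(im,q[:,:1],q[:,1:],1)[:,0]
        return S(a),S(b),a
    return f
E
python3 - <<'E'
from h import *
s=r.sense(); w=viewer.capture("wrist"); im=w["image"].copy()
for (x,y),c in(((.4812,-.2112),(255,0,0)),((.3919,-.2762),(255,0,0)),((.4853,-.357),(255,0,0))):
    for rr,z in((.034,.0),(.034,.08),(.028,.09)):
        q=np.int32([world2w(w,s,(x+rr*np.cos(t),y+rr*np.sin(t),z)) for t in T]); cv2.polylines(im,[q],True,c if z<.085 else (0,160,0),1)
cv2.imwrite("pics/w8.png",im[0:300,100:500,::-1].repeat(2,0).repeat(2,1))
plan([(.482,-.211,.064,181)])
E
```

```text
t 25.1 at [   0.4808   -0.2125    0.1873 -179.3062] w 1.001 F [0.3 0.4 0.3]
tx 0.1644 ty -0.0016 tz 0.0020 ax -0.0017  -> [ 4.82e-01 -2.11e-01  6.40e-02  1.81e+02]
```

View pics/w8.png

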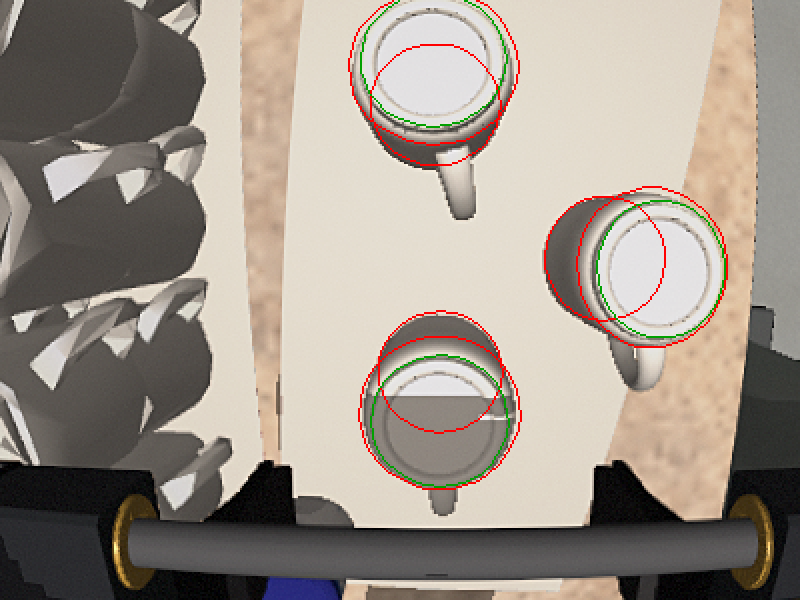

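The overlay fits within about 1 mm: mug at (.482,-.2115), handle straight along tool z. I go down and grip.

>>> play_rows([
  {"fingers": -1, "tx": 0.04, "ty": -0.0016, "tz": 0.0015, "ax": 0, "ay": 0, "az": 0},
  {"fingers": -1, "tx": 0.09, "ty": -0.0016, "tz": 0.0015, "ax": 0, "ay": 0, "az": 0},
  {"fingers": -1, "tx": 0.13, "ty": -0.0016, "tz": 0.0015, "ax": 0, "ay": 0, "az": 0},
  {"fingers": -1, "tx": 0.163, "ty": -0.0016, "tz": 0.0015, "ax": 0, "ay": 0, "az": 0},
  {"fingers": -1, "tx": 0.163, "ty": -0.0016, "tz": 0.0015, "ax": 0, "ay": 0, "az": 0},
])

```text
time_s: 25.55
tcp_pos: [0.4792, -0.2082, 0.0612]
ee_rot: [[-0.012, -1.0, -0.016], [0.002, -0.016, 1.0], [-1.0, 0.012, 0.003]]
wrist_force: [-0.7, -0.0, -0.8]
gripper_width: 1.0
```

>>> play_rows([
  {"fingers": 1, "tx": 0, "ty": 0, "tz": 0, "ax": 0, "ay": 0, "az": 0},
  {"fingers": 1, "tx": 0, "ty": 0, "tz": 0, "ax": 0, "ay": 0, "az": 0},
  {"fingers": 1, "tx": 0, "ty": 0, "tz": 0, "ax": 0, "ay": 0, "az": 0},
  {"fingers": 1, "tx": 0, "ty": 0, "tz": 0, "ax": 0, "ay": 0, "az": 0},
  {"fingers": 1, "tx": 0, "ty": 0, "tz": 0, "ax": 0, "ay": 0, "az": 0},
])

```text
time_s: 25.97
tcp_pos: [0.4829, -0.2101, 0.068]
ee_rot: [[0.001, -1.0, -0.016], [-0.0, -0.016, 1.0], [-1.0, -0.001, -0.0]]
wrist_force: [-2.6, 2.5, 6.2]
gripper_width: 0.777
```

>>> play_rows([
  {"fingers": 1, "tx": -0.05, "ty": 0, "tz": 0, "ax": 0, "ay": 0, "az": 0},
  {"fingers": 1, "tx": -0.1, "ty": 0, "tz": 0, "ax": 0, "ay": 0, "az": 0},
  {"fingers": 1, "tx": -0.15, "ty": 0, "tz": 0, "ax": 0, "ay": 0, "az": 0},
  {"fingers": 1, "tx": -0.175, "ty": 0, "tz": 0, "ax": 0, "ay": 0, "az": 0},
  {"fingers": 1, "tx": -0.175, "ty": 0, "tz": 0, "ax": 0, "ay": 0, "az": 0},
])

```text
time_s: 26.38
tcp_pos: [0.4858, -0.211, 0.2034]
ee_rot: [[0.013, -1.0, -0.016], [-0.002, -0.016, 1.0], [-1.0, -0.012, -0.003]]
wrist_force: [0.2, -0.3, -2.0]
gripper_width: 0.783
```

Run:
```python
from h import *
w=viewer.capture("wrist")
plan([(.596,.187,.195,180)])
```

```text
t 26.4 at [   0.484    -0.2103    0.2001 -179.1395] w 0.778 F [ 0.5  0.1 -3.9]
tx 0.0023 ty -0.0524 tz 0.1758 ax 0.0016  -> [ 5.21000e-01 -7.80000e-02  1.98000e-01  1.80574e+02]
tx 0.0023 ty -0.0516 tz 0.1761 ax 0.0016  -> [5.59000e-01 5.50000e-02 1.97000e-01 1.80287e+02]
tx 0.0023 ty -0.0507 tz 0.1763 ax 0.0016  -> [  0.596   0.187   0.195 180.   ]
```

>>> play_rows([
  {"fingers": 1, "tx": 0.0, "ty": -0.052, "tz": 0.176, "ax": 0.0015, "ay": 0, "az": 0},
  {"fingers": 1, "tx": 0.0, "ty": -0.052, "tz": 0.176, "ax": 0.0015, "ay": 0, "az": 0},
  {"fingers": 1, "tx": 0.0, "ty": -0.052, "tz": 0.176, "ax": 0.0015, "ay": 0, "az": 0},
  {"fingers": 1, "tx": 0.0, "ty": -0.052, "tz": 0.176, "ax": 0.0015, "ay": 0, "az": 0},
])

```text
time_s: 26.77
tcp_pos: [0.5197, -0.0738, 0.1953]
ee_rot: [[-0.002, -1.0, -0.013], [0.001, -0.013, 1.0], [-1.0, 0.002, 0.001]]
wrist_force: [-0.2, -0.5, -3.0]
gripper_width: 0.778
```

>>> play_rows([
  {"fingers": 1, "tx": 0.002, "ty": -0.0515, "tz": 0.176, "ax": 0.0015, "ay": 0, "az": 0},
  {"fingers": 1, "tx": 0.002, "ty": -0.0515, "tz": 0.176, "ax": 0.0015, "ay": 0, "az": 0},
  {"fingers": 1, "tx": 0.002, "ty": -0.0515, "tz": 0.176, "ax": 0.0015, "ay": 0, "az": 0},
  {"fingers": 1, "tx": 0.002, "ty": -0.0515, "tz": 0.176, "ax": 0.0015, "ay": 0, "az": 0},
])

```text
time_s: 27.1
tcp_pos: [0.5574, 0.0591, 0.1936]
ee_rot: [[-0.002, -1.0, -0.01], [0.001, -0.01, 1.0], [-1.0, 0.002, 0.001]]
wrist_force: [0.7, -0.8, -2.8]
gripper_width: 0.78
```

>>> play_rows([
  {"fingers": 1, "tx": 0.002, "ty": -0.051, "tz": 0.177, "ax": 0.0015, "ay": 0, "az": 0},
  {"fingers": 1, "tx": 0.002, "ty": -0.051, "tz": 0.177, "ax": 0.0015, "ay": 0, "az": 0},
  {"fingers": 1, "tx": 0.002, "ty": -0.051, "tz": 0.177, "ax": 0.0015, "ay": 0, "az": 0},
  {"fingers": 1, "tx": 0.002, "ty": -0.051, "tz": 0.177, "ax": 0.0015, "ay": 0, "az": 0},
  {"fingers": 1, "tx": 0.002, "ty": -0.051, "tz": 0.177, "ax": 0.0015, "ay": 0, "az": 0},
])

```text
time_s: 27.52
tcp_pos: [0.5941, 0.1907, 0.1914]
ee_rot: [[-0.003, -1.0, -0.005], [-0.001, -0.005, 1.0], [-1.0, 0.003, -0.001]]
wrist_force: [0.4, -0.6, -2.7]
gripper_width: 0.777
```

>>> play_rows([
  {"fingers": 1, "tx": 0.04, "ty": 0, "tz": 0, "ax": 0, "ay": 0, "az": 0},
  {"fingers": 1, "tx": 0.08, "ty": 0, "tz": 0, "ax": 0, "ay": 0, "az": 0},
  {"fingers": 1, "tx": 0.11, "ty": 0, "tz": 0, "ax": 0, "ay": 0, "az": 0},
  {"fingers": 1, "tx": 0.11, "ty": 0, "tz": 0, "ax": 0, "ay": 0, "az": 0},
  {"fingers": 1, "tx": 0.11, "ty": 0, "tz": 0, "ax": 0, "ay": 0, "az": 0},
])

```text
time_s: 27.93
tcp_pos: [0.5931, 0.1859, 0.11]
ee_rot: [[-0.005, -1.0, -0.0], [-0.003, -0.0, 1.0], [-1.0, 0.005, -0.003]]
wrist_force: [0.1, 0.4, -2.0]
gripper_width: 0.779
```

Run:
```python
from h import *
w=viewer.capture("wrist");w=viewer.capture("wrist")
plan([(.5958,.188,.096,180)])
```

```text
t 28.0 at [ 5.954000e-01  1.874000e-01  1.135000e-01 -1.799289e+02] w 0.778 F [ 0.3 -0.4 -2.2]
tx 0.0233 ty -0.0006 tz 0.0008 ax 0.0004  -> [5.96e-01 1.88e-01 9.60e-02 1.80e+02]
```

>>> play_rows([
  {"fingers": 1, "tx": 0.015, "ty": -0.0006, "tz": 0.0008, "ax": 0, "ay": 0, "az": 0},
  {"fingers": 1, "tx": 0.023, "ty": -0.0006, "tz": 0.0008, "ax": 0, "ay": 0, "az": 0},
  {"fingers": 1, "tx": 0.028, "ty": -0.0006, "tz": 0.0008, "ax": 0, "ay": 0, "az": 0},
  {"fingers": 1, "tx": 0.031, "ty": -0.0006, "tz": 0.0008, "ax": 0, "ay": 0, "az": 0},
  {"fingers": 1, "tx": 0.034, "ty": -0.0006, "tz": 0.0008, "ax": 0, "ay": 0, "az": 0},
])

```text
time_s: 28.45
tcp_pos: [0.5946, 0.1881, 0.088]
ee_rot: [[-0.001, -1.0, -0.002], [-0.001, -0.002, 1.0], [-1.0, 0.001, -0.001]]
wrist_force: [-7.9, -0.9, 16.0]
gripper_width: 0.777
```

>>> play_rows([
  {"fingers": 1, "tx": 0, "ty": 0, "tz": 0, "ax": 0, "ay": 0, "az": 0},
  {"fingers": 1, "tx": 0, "ty": 0, "tz": 0, "ax": 0, "ay": 0, "az": 0},
  {"fingers": 1, "tx": 0, "ty": 0, "tz": 0, "ax": 0, "ay": 0, "az": 0},
])

```text
time_s: 28.7
tcp_pos: [0.5947, 0.1882, 0.0881]
ee_rot: [[0.0, -1.0, -0.002], [-0.0, -0.002, 1.0], [-1.0, -0.0, -0.0]]
wrist_force: [-4.5, -0.5, 5.3]
gripper_width: 0.78
```

>>> play_rows([
  {"fingers": -1, "tx": 0, "ty": 0, "tz": 0, "ax": 0, "ay": 0, "az": 0},
  {"fingers": -1, "tx": 0, "ty": 0, "tz": 0, "ax": 0, "ay": 0, "az": 0},
  {"fingers": -1, "tx": 0, "ty": 0, "tz": 0, "ax": 0, "ay": 0, "az": 0},
  {"fingers": -1, "tx": 0, "ty": 0, "tz": 0, "ax": 0, "ay": 0, "az": 0},
  {"fingers": -1, "tx": 0, "ty": 0, "tz": 0, "ax": 0, "ay": 0, "az": 0},
])

```text
time_s: 29.12
tcp_pos: [0.5951, 0.1884, 0.0866]
ee_rot: [[0.0, -1.0, -0.001], [0.0, -0.001, 1.0], [-1.0, -0.0, 0.0]]
wrist_force: [-1.1, 0.5, -0.6]
gripper_width: 0.985
```

>>> play_rows([
  {"fingers": -1, "tx": -0.04, "ty": 0, "tz": 0, "ax": 0, "ay": 0, "az": 0},
  {"fingers": -1, "tx": -0.08, "ty": 0, "tz": 0, "ax": 0, "ay": 0, "az": 0},
  {"fingers": -1, "tx": -0.13, "ty": 0, "tz": 0, "ax": 0, "ay": 0, "az": 0},
  {"fingers": -1, "tx": -0.16, "ty": 0, "tz": 0, "ax": 0, "ay": 0, "az": 0},
  {"fingers": -1, "tx": -0.16, "ty": 0, "tz": 0, "ax": 0, "ay": 0, "az": 0},
])

```text
time_s: 29.53
tcp_pos: [0.598, 0.1895, 0.2135]
ee_rot: [[0.012, -1.0, -0.002], [0.005, -0.002, 1.0], [-1.0, -0.012, 0.005]]
wrist_force: [0.6, 0.5, 0.4]
gripper_width: 0.992
```

Run:
```python
from h import *
p=viewer.capture("top"); mugs(p,G); discs(p)
I=p["image"].astype(int); m=((I[...,0]-I[...,2]<4)&(I.sum(2)>240)).astype(np.uint8)
n,l,st,ce=cv2.connectedComponentsWithStats(m)
for i in range(1,n):
    X=bp(p,ce[i],.108)
    if .5<X[0]<.68 and -.02<X[1]<.45 and st[i,4]>3: print("on board",X[:2].round(4),st[i,4])
plan([(.393,-.2755,.19,193)])
```

```text
no mug (0.476, -0.205)
mug [ 0.485  -0.3573] 241 [np.float64(105.0)]
no mug (0.398, -0.132)
mug [ 0.3919 -0.2763] 257 [np.float64(103.0)]
disc [0.6008 0.036  0.0488] centroid [0.6011 0.0365]
on board [0.6042 0.1747] 114
on board [0.5921 0.3371] 135
on board [0.5905 0.206 ] 5
on board [0.5473 0.1376] 57
on board [0.5507 0.0694] 38
on board [ 0.5467 -0.0015] 35
on board [0.544  0.3586] 4
on board [0.535  0.2065] 13
t 29.6 at [   0.5965    0.1891    0.2103 -179.9046] w 1.001 F [-0.3 -0.5 -0.5]
tx 0.0090 ty 0.0908 tz -0.2064 ax -0.0239  -> [5.29000e-01 3.40000e-02 2.04000e-01 1.84397e+02]
tx 0.0090 ty 0.1060 tz -0.1990 ax -0.0239  -> [ 4.61000e-01 -1.21000e-01  1.97000e-01  1.88698e+02]
tx 0.0090 ty 0.1206 tz -0.1905 ax -0.0239  -> [ 3.93e-01 -2.75e-01  1.90e-01  1.93e+02]
```

>>> play_rows([
  {"fingers": -1, "tx": 0.009, "ty": 0.091, "tz": -0.2064, "ax": -0.022, "ay": 0, "az": 0},
  {"fingers": -1, "tx": 0.009, "ty": 0.091, "tz": -0.2064, "ax": -0.022, "ay": 0, "az": 0},
  {"fingers": -1, "tx": 0.009, "ty": 0.091, "tz": -0.2064, "ax": -0.022, "ay": 0, "az": 0},
  {"fingers": -1, "tx": 0.009, "ty": 0.091, "tz": -0.2064, "ax": -0.022, "ay": 0, "az": 0},
  {"fingers": -1, "tx": 0.009, "ty": 0.091, "tz": -0.2064, "ax": -0.022, "ay": 0, "az": 0},
])

```text
time_s: 30.0
tcp_pos: [0.5222, 0.0287, 0.1981]
ee_rot: [[-0.006, -0.998, -0.065], [-0.001, -0.065, 0.998], [-1.0, 0.006, -0.001]]
wrist_force: [0.3, 1.1, 0.7]
gripper_width: 0.998
```

>>> play_rows([
  {"fingers": -1, "tx": 0.009, "ty": 0.106, "tz": -0.199, "ax": -0.022, "ay": 0, "az": 0},
  {"fingers": -1, "tx": 0.009, "ty": 0.106, "tz": -0.199, "ax": -0.022, "ay": 0, "az": 0},
  {"fingers": -1, "tx": 0.009, "ty": 0.106, "tz": -0.199, "ax": -0.022, "ay": 0, "az": 0},
  {"fingers": -1, "tx": 0.009, "ty": 0.106, "tz": -0.199, "ax": -0.022, "ay": 0, "az": 0},
  {"fingers": -1, "tx": 0.009, "ty": 0.106, "tz": -0.199, "ax": -0.022, "ay": 0, "az": 0},
])

```text
time_s: 30.42
tcp_pos: [0.4539, -0.1248, 0.1916]
ee_rot: [[-0.005, -0.991, -0.133], [0.0, -0.133, 0.991], [-1.0, 0.005, 0.001]]
wrist_force: [0.1, -0.6, 0.7]
gripper_width: 0.999
```

>>> play_rows([
  {"fingers": -1, "tx": 0.009, "ty": 0.12, "tz": -0.1905, "ax": -0.022, "ay": 0, "az": 0},
  {"fingers": -1, "tx": 0.009, "ty": 0.12, "tz": -0.1905, "ax": -0.022, "ay": 0, "az": 0},
  {"fingers": -1, "tx": 0.009, "ty": 0.12, "tz": -0.1905, "ax": -0.022, "ay": 0, "az": 0},
  {"fingers": -1, "tx": 0.009, "ty": 0.12, "tz": -0.1905, "ax": -0.022, "ay": 0, "az": 0},
  {"fingers": -1, "tx": 0.009, "ty": 0.12, "tz": -0.1905, "ax": -0.022, "ay": 0, "az": 0},
])

```text
time_s: 30.83
tcp_pos: [0.3856, -0.2788, 0.1849]
ee_rot: [[-0.003, -0.98, -0.2], [0.001, -0.2, 0.98], [-1.0, 0.003, 0.001]]
wrist_force: [0.1, -0.4, 0.8]
gripper_width: 1.0
```

Run:
```python
from h import *
s=r.sense(); w=viewer.capture("wrist"); im=w["image"].copy()
p=viewer.capture("top"); discs(p)
I=p["image"].astype(int); m=((I[...,0]-I[...,2]<4)&(I.sum(2)>200)).astype(np.uint8)
n,l,st,ce=cv2.connectedComponentsWithStats(m)
for i in range(1,n):
    X=bp(p,ce[i],.108)
    if .5<X[0]<.68 and -.02<X[1]<.45 and st[i,4]>8: print("on board",X[:2].round(4),st[i,4])
for (x,y,h) in((.3919,-.2762,102),(.4853,-.357,105)):
    for rr,z in((.034,.0),(.034,.08),(.028,.09)):
        q=np.int32([world2w(w,s,(x+rr*np.cos(t),y+rr*np.sin(t),z)) for t in T]); cv2.polylines(im,[q],True,(255,0,0) if z<.085 else (0,160,0),1)
    c,n=np.cos(np.radians(h)),np.sin(np.radians(h))
    q=np.int32([world2w(w,s,(x+c*a,y+n*a,z)) for a,z in((.034,.06),(.064,.055),(.064,.02))]); cv2.polylines(im,[q],False,(0,0,255),1)
a=im[60:270,180:460,::-1].repeat(2,0).repeat(2,1)
t=cv2.resize(p["image"][180:230,190:330,::-1],(560,200),interpolation=2)
cv2.imwrite("pics/w9.png",a if t is None else np.vstack([a[:390],t]))
plan([(.393,-.276,.064,192)])
```

```text
disc [0.6008 0.0364 0.0488] centroid [0.6011 0.0365]
on board [0.5894 0.3359] 246
on board [0.594  0.1873] 247
on board [0.5491 0.2747] 57
on board [0.5482 0.1366] 57
on board [0.5509 0.0696] 34
on board [0.5385 0.2066] 25
on board [ 0.546  -0.0014] 32
on board [0.5311 0.3475] 18
t 30.9 at [   0.3876   -0.2761    0.1853 -168.2687] w 1.003 F [-0.3  0.4  0. ]
tx 0.1617 ty -0.0070 tz -0.0013 ax -0.0015  -> [ 3.93e-01 -2.76e-01  6.40e-02  1.92e+02]
```

View pics/w9.png

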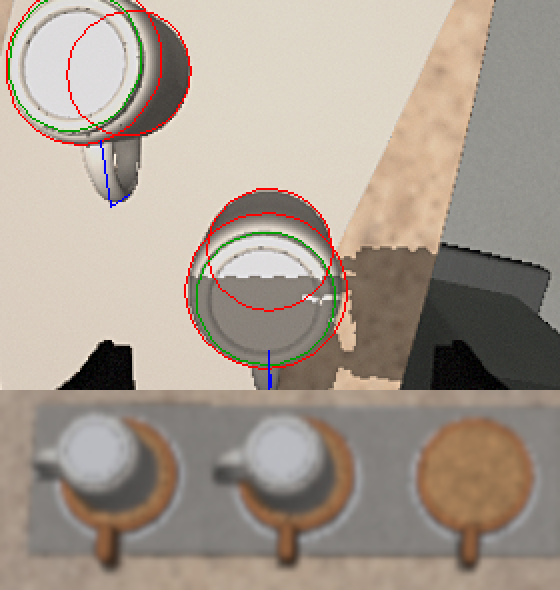

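The mug d overlay matches within 2 mm and its handle points at about 102°. Both placed mugs stand centred on their coasters, handles a quarter turn from the tabs. Now I grip mug d.

>>> play_rows([
  {"fingers": -1, "tx": 0.04, "ty": -0.006, "tz": 0, "ax": -0.0015, "ay": 0, "az": 0},
  {"fingers": -1, "tx": 0.09, "ty": -0.006, "tz": 0, "ax": -0.0015, "ay": 0, "az": 0},
  {"fingers": -1, "tx": 0.13, "ty": -0.006, "tz": 0, "ax": -0.0015, "ay": 0, "az": 0},
  {"fingers": -1, "tx": 0.16, "ty": -0.006, "tz": 0, "ax": -0.0015, "ay": 0, "az": 0},
  {"fingers": -1, "tx": 0.16, "ty": -0.006, "tz": 0, "ax": -0.0015, "ay": 0, "az": 0},
])

```text
time_s: 31.35
tcp_pos: [0.3906, -0.2716, 0.062]
ee_rot: [[-0.01, -0.977, -0.213], [0.004, -0.213, 0.977], [-1.0, 0.009, 0.006]]
wrist_force: [0.1, 0.3, 0.1]
gripper_width: 1.0
```

>>> play_rows([
  {"fingers": 1, "tx": 0, "ty": 0, "tz": 0, "ax": 0, "ay": 0, "az": 0},
  {"fingers": 1, "tx": 0, "ty": 0, "tz": 0, "ax": 0, "ay": 0, "az": 0},
  {"fingers": 1, "tx": 0, "ty": 0, "tz": 0, "ax": 0, "ay": 0, "az": 0},
  {"fingers": 1, "tx": 0, "ty": 0, "tz": 0, "ax": 0, "ay": 0, "az": 0},
  {"fingers": 1, "tx": 0, "ty": 0, "tz": 0, "ax": 0, "ay": 0, "az": 0},
])

```text
time_s: 31.77
tcp_pos: [0.3937, -0.2742, 0.0679]
ee_rot: [[0.002, -0.977, -0.212], [-0.001, -0.212, 0.977], [-1.0, -0.002, -0.001]]
wrist_force: [-0.7, 1.2, 5.9]
gripper_width: 0.776
```

>>> play_rows([
  {"fingers": 1, "tx": -0.05, "ty": 0, "tz": 0, "ax": 0, "ay": 0, "az": 0},
  {"fingers": 1, "tx": -0.1, "ty": 0, "tz": 0, "ax": 0, "ay": 0, "az": 0},
  {"fingers": 1, "tx": -0.15, "ty": 0, "tz": 0, "ax": 0, "ay": 0, "az": 0},
  {"fingers": 1, "tx": -0.175, "ty": 0, "tz": 0, "ax": 0, "ay": 0, "az": 0},
  {"fingers": 1, "tx": -0.175, "ty": 0, "tz": 0, "ax": 0, "ay": 0, "az": 0},
])

```text
time_s: 32.18
tcp_pos: [0.3959, -0.2752, 0.2031]
ee_rot: [[0.012, -0.977, -0.212], [-0.004, -0.212, 0.977], [-1.0, -0.01, -0.007]]
wrist_force: [0.9, 0.3, -3.0]
gripper_width: 0.776
```

Run:
```python
from h import *
w=viewer.capture("wrist")
plan([(.6015,.0368,.195,180)])
```

```text
t 32.2 at [   0.3942   -0.2743    0.2    -167.7958] w 0.775 F [ 0.3  0.5 -3.6]
tx 0.0022 ty -0.1193 tz 0.1157 ax 0.0226  -> [ 4.63000e-01 -1.71000e-01  1.98000e-01  1.88136e+02]
tx 0.0022 ty -0.1108 tz 0.1238 ax 0.0226  -> [ 5.32000e-01 -6.70000e-02  1.97000e-01  1.84068e+02]
tx 0.0022 ty -0.1017 tz 0.1314 ax 0.0226  -> [6.02e-01 3.70e-02 1.95e-01 1.80e+02]
```

>>> play_rows([
  {"fingers": 1, "tx": 0.0, "ty": -0.119, "tz": 0.116, "ax": 0.0226, "ay": 0, "az": 0},
  {"fingers": 1, "tx": 0.0, "ty": -0.119, "tz": 0.116, "ax": 0.0226, "ay": 0, "az": 0},
  {"fingers": 1, "tx": 0.0, "ty": -0.119, "tz": 0.116, "ax": 0.0226, "ay": 0, "az": 0},
  {"fingers": 1, "tx": 0.0, "ty": -0.119, "tz": 0.116, "ax": 0.0226, "ay": 0, "az": 0},
])

```text
time_s: 32.57
tcp_pos: [0.4646, -0.1659, 0.1959]
ee_rot: [[-0.0, -0.989, -0.147], [0.001, -0.147, 0.989], [-1.0, -0.0, 0.001]]
wrist_force: [-0.4, -1.5, -2.9]
gripper_width: 0.777
```

>>> play_rows([
  {"fingers": 1, "tx": 0.0, "ty": -0.111, "tz": 0.124, "ax": 0.0226, "ay": 0, "az": 0},
  {"fingers": 1, "tx": 0.0, "ty": -0.111, "tz": 0.124, "ax": 0.0226, "ay": 0, "az": 0},
  {"fingers": 1, "tx": 0.0, "ty": -0.111, "tz": 0.124, "ax": 0.0226, "ay": 0, "az": 0},
  {"fingers": 1, "tx": 0.0, "ty": -0.111, "tz": 0.124, "ax": 0.0226, "ay": 0, "az": 0},
])

```text
time_s: 32.9
tcp_pos: [0.5343, -0.0616, 0.1954]
ee_rot: [[0.0, -0.997, -0.077], [0.001, -0.077, 0.997], [-1.0, -0.0, 0.001]]
wrist_force: [0.2, -0.5, -2.0]
gripper_width: 0.779
```

>>> play_rows([
  {"fingers": 1, "tx": 0.002, "ty": -0.102, "tz": 0.132, "ax": 0.0226, "ay": 0, "az": 0},
  {"fingers": 1, "tx": 0.002, "ty": -0.102, "tz": 0.132, "ax": 0.0226, "ay": 0, "az": 0},
  {"fingers": 1, "tx": 0.002, "ty": -0.102, "tz": 0.132, "ax": 0.0226, "ay": 0, "az": 0},
  {"fingers": 1, "tx": 0.002, "ty": -0.102, "tz": 0.132, "ax": 0.0226, "ay": 0, "az": 0},
  {"fingers": 1, "tx": 0.002, "ty": -0.102, "tz": 0.132, "ax": 0.0226, "ay": 0, "az": 0},
])

```text
time_s: 33.32
tcp_pos: [0.5999, 0.0397, 0.1928]
ee_rot: [[-0.005, -1.0, -0.003], [-0.001, -0.003, 1.0], [-1.0, 0.005, -0.001]]
wrist_force: [-0.8, 0.2, -3.0]
gripper_width: 0.777
```

>>> play_rows([
  {"fingers": 1, "tx": 0.04, "ty": 0, "tz": 0, "ax": 0, "ay": 0, "az": 0},
  {"fingers": 1, "tx": 0.08, "ty": 0, "tz": 0, "ax": 0, "ay": 0, "az": 0},
  {"fingers": 1, "tx": 0.11, "ty": 0, "tz": 0, "ax": 0, "ay": 0, "az": 0},
  {"fingers": 1, "tx": 0.11, "ty": 0, "tz": 0, "ax": 0, "ay": 0, "az": 0},
  {"fingers": 1, "tx": 0.11, "ty": 0, "tz": 0, "ax": 0, "ay": 0, "az": 0},
])

```text
time_s: 33.73
tcp_pos: [0.5987, 0.0366, 0.1118]
ee_rot: [[-0.005, -1.0, 0.001], [-0.002, 0.001, 1.0], [-1.0, 0.005, -0.002]]
wrist_force: [0.8, 0.3, -1.2]
gripper_width: 0.78
```

Run:
```python
from h import *
w=viewer.capture("wrist");w=viewer.capture("wrist")
plan([(.602,.0377,.0885,180)])
```

```text
t 33.8 at [ 6.012000e-01  3.750000e-02  1.150000e-01 -1.799821e+02] w 0.773 F [-0.7  0.6 -2.8]
tx 0.0353 ty -0.0010 tz 0.0003 ax 0.0001  -> [6.02e-01 3.80e-02 8.80e-02 1.80e+02]
```

>>> play_rows([
  {"fingers": 1, "tx": 0.015, "ty": -0.001, "tz": 0.0003, "ax": 0, "ay": 0, "az": 0},
  {"fingers": 1, "tx": 0.023, "ty": -0.001, "tz": 0.0003, "ax": 0, "ay": 0, "az": 0},
  {"fingers": 1, "tx": 0.029, "ty": -0.001, "tz": 0.0003, "ax": 0, "ay": 0, "az": 0},
  {"fingers": 1, "tx": 0.032, "ty": -0.001, "tz": 0.0003, "ax": 0, "ay": 0, "az": 0},
  {"fingers": 1, "tx": 0.0345, "ty": -0.001, "tz": 0.0003, "ax": 0, "ay": 0, "az": 0},
])

```text
time_s: 34.25
tcp_pos: [0.6009, 0.038, 0.088]
ee_rot: [[-0.001, -1.0, -0.001], [-0.001, -0.001, 1.0], [-1.0, 0.001, -0.001]]
wrist_force: [-4.4, 1.4, 8.8]
gripper_width: 0.775
```

>>> play_rows([
  {"fingers": 1, "tx": 0, "ty": 0, "tz": 0, "ax": 0, "ay": 0, "az": 0},
  {"fingers": 1, "tx": 0, "ty": 0, "tz": 0, "ax": 0, "ay": 0, "az": 0},
  {"fingers": 1, "tx": 0, "ty": 0, "tz": 0, "ax": 0, "ay": 0, "az": 0},
])

```text
time_s: 34.5
tcp_pos: [0.6014, 0.0383, 0.0881]
ee_rot: [[0.001, -1.0, -0.001], [0.0, -0.001, 1.0], [-1.0, -0.001, 0.0]]
wrist_force: [-0.6, -0.4, -1.2]
gripper_width: 0.775
```

>>> play_rows([
  {"fingers": -1, "tx": 0, "ty": 0, "tz": 0, "ax": 0, "ay": 0, "az": 0},
  {"fingers": -1, "tx": 0, "ty": 0, "tz": 0, "ax": 0, "ay": 0, "az": 0},
  {"fingers": -1, "tx": 0, "ty": 0, "tz": 0, "ax": 0, "ay": 0, "az": 0},
  {"fingers": -1, "tx": 0, "ty": 0, "tz": 0, "ax": 0, "ay": 0, "az": 0},
  {"fingers": -1, "tx": 0, "ty": 0, "tz": 0, "ax": 0, "ay": 0, "az": 0},
])

```text
time_s: 34.92
tcp_pos: [0.6014, 0.0381, 0.088]
ee_rot: [[0.001, -1.0, -0.001], [0.0, -0.001, 1.0], [-1.0, -0.001, 0.0]]
wrist_force: [0.4, 0.6, -0.5]
gripper_width: 0.984
```

>>> play_rows([
  {"fingers": -1, "tx": -0.04, "ty": 0, "tz": 0, "ax": 0, "ay": 0, "az": 0},
  {"fingers": -1, "tx": -0.08, "ty": 0, "tz": 0, "ax": 0, "ay": 0, "az": 0},
  {"fingers": -1, "tx": -0.13, "ty": 0, "tz": 0, "ax": 0, "ay": 0, "az": 0},
  {"fingers": -1, "tx": -0.16, "ty": 0, "tz": 0, "ax": 0, "ay": 0, "az": 0},
  {"fingers": -1, "tx": -0.16, "ty": 0, "tz": 0, "ax": 0, "ay": 0, "az": 0},
])

```text
time_s: 35.33
tcp_pos: [0.6045, 0.0385, 0.2146]
ee_rot: [[0.013, -1.0, -0.002], [0.002, -0.002, 1.0], [-1.0, -0.013, 0.002]]
wrist_force: [0.2, -0.3, 0.2]
gripper_width: 1.004
```

Run:
```python
from h import *
p=viewer.capture("top"); mugs(p,G)
plan([(.486,-.357,.19,196)])
```

```text
no mug (0.476, -0.205)
mug [ 0.4849 -0.3572] 240 [np.float64(105.2)]
no mug (0.398, -0.132)
no mug (0.391, -0.269)
t 35.4 at [ 6.028000e-01  3.850000e-02  2.114000e-01 -1.799572e+02] w 1.004 F [ 0.1 -0.4 -1.6]
tx 0.0095 ty 0.0520 tz -0.1757 ax -0.0296  -> [ 5.64000e-01 -9.30000e-02  2.04000e-01  1.85362e+02]
tx 0.0095 ty 0.0681 tz -0.1702 ax -0.0296  -> [  0.525  -0.225   0.197 190.681]
tx 0.0095 ty 0.0836 tz -0.1631 ax -0.0296  -> [ 4.86e-01 -3.57e-01  1.90e-01  1.96e+02]
```

>>> play_rows([
  {"fingers": -1, "tx": 0.0095, "ty": 0.052, "tz": -0.1757, "ax": -0.0296, "ay": 0, "az": 0},
  {"fingers": -1, "tx": 0.0095, "ty": 0.052, "tz": -0.1757, "ax": -0.0296, "ay": 0, "az": 0},
  {"fingers": -1, "tx": 0.0095, "ty": 0.052, "tz": -0.1757, "ax": -0.0296, "ay": 0, "az": 0},
  {"fingers": -1, "tx": 0.0095, "ty": 0.052, "tz": -0.1757, "ax": -0.0296, "ay": 0, "az": 0},
])

```text
time_s: 35.72
tcp_pos: [0.5592, -0.0972, 0.1989]
ee_rot: [[-0.005, -0.996, -0.09], [-0.0, -0.09, 0.996], [-1.0, 0.005, 0.0]]
wrist_force: [0.3, 0.1, -0.3]
gripper_width: 1.0
```

>>> play_rows([
  {"fingers": -1, "tx": 0.0095, "ty": 0.068, "tz": -0.17, "ax": -0.0296, "ay": 0, "az": 0},
  {"fingers": -1, "tx": 0.0095, "ty": 0.068, "tz": -0.17, "ax": -0.0296, "ay": 0, "az": 0},
  {"fingers": -1, "tx": 0.0095, "ty": 0.068, "tz": -0.17, "ax": -0.0296, "ay": 0, "az": 0},
  {"fingers": -1, "tx": 0.0095, "ty": 0.068, "tz": -0.17, "ax": -0.0296, "ay": 0, "az": 0},
])

```text
time_s: 36.05
tcp_pos: [0.5209, -0.2288, 0.192]
ee_rot: [[-0.003, -0.983, -0.181], [0.0, -0.181, 0.983], [-1.0, 0.003, 0.001]]
wrist_force: [0.2, 0.9, 0.4]
gripper_width: 0.999
```

>>> play_rows([
  {"fingers": -1, "tx": 0.0095, "ty": 0.082, "tz": -0.163, "ax": -0.0296, "ay": 0, "az": 0},
  {"fingers": -1, "tx": 0.0095, "ty": 0.082, "tz": -0.163, "ax": -0.0296, "ay": 0, "az": 0},
  {"fingers": -1, "tx": 0.0095, "ty": 0.082, "tz": -0.163, "ax": -0.0296, "ay": 0, "az": 0},
  {"fingers": -1, "tx": 0.0095, "ty": 0.082, "tz": -0.163, "ax": -0.0296, "ay": 0, "az": 0},
  {"fingers": -1, "tx": 0.0095, "ty": 0.082, "tz": -0.163, "ax": -0.0296, "ay": 0, "az": 0},
])

```text
time_s: 36.47
tcp_pos: [0.4841, -0.3591, 0.1847]
ee_rot: [[-0.002, -0.963, -0.271], [0.001, -0.271, 0.963], [-1.0, 0.002, 0.002]]
wrist_force: [0.4, 1.6, 0.2]
gripper_width: 1.001
```

Run:
```python
from h import *
p=viewer.capture("top")
for th in(200,240):
    I=p["image"].astype(int); m=((I[...,0]-I[...,2]<4)&(I.sum(2)>th)).astype(np.uint8)
    n,l,st,ce=cv2.connectedComponentsWithStats(m)
    for i in range(1,n):
        X=bp(p,ce[i],.108)
        if .5<X[0]<.68 and -.02<X[1]<.45 and st[i,4]>100: print("on board",X[:2].round(4),st[i,4])
for X,m in coasters(p): print(X.round(3),m.sum())
plan([(.4865,-.357,.064,196)])
s=r.sense(); w=viewer.capture("wrist"); g=cv2.cvtColor(w["image"],cv2.COLOR_RGB2GRAY)
print("foot expected",world2w(w,s,(.4865,-.357,.09)).round(1), "mug via net",[(round(d["score"],2),np.round(d["uv"],1)) for d in spotter.find_in("mug_a_mid",w)][:4])
cv2.imwrite("pics/w10.png",w["image"][:,:,::-1])
```

```text
on board [0.5896 0.3358] 246
on board [0.5942 0.1864] 238
on board [0.6008 0.036 ] 244
on board [0.5896 0.3358] 246
on board [0.5942 0.1864] 238
on board [0.6008 0.036 ] 244
t 36.5 at [   0.4848   -0.3576    0.185  -164.1592] w 1.001 F [ 0.1 -0.3 -0.5]
tx 0.1614 ty -0.0024 tz 0.0001 ax -0.0009  -> [ 4.86e-01 -3.57e-01  6.40e-02  1.96e+02]
foot expected [319.  209.1] mug via net []
```

>>> play_rows([
  {"fingers": -1, "tx": 0.04, "ty": -0.0024, "tz": 0, "ax": 0, "ay": 0, "az": 0},
  {"fingers": -1, "tx": 0.09, "ty": -0.0024, "tz": 0, "ax": 0, "ay": 0, "az": 0},
  {"fingers": -1, "tx": 0.13, "ty": -0.0024, "tz": 0, "ax": 0, "ay": 0, "az": 0},
  {"fingers": -1, "tx": 0.16, "ty": -0.0024, "tz": 0, "ax": 0, "ay": 0, "az": 0},
  {"fingers": -1, "tx": 0.16, "ty": -0.0024, "tz": 0, "ax": 0, "ay": 0, "az": 0},
])

```text
time_s: 37.03
tcp_pos: [0.4847, -0.353, 0.0613]
ee_rot: [[-0.01, -0.961, -0.277], [0.005, -0.277, 0.961], [-1.0, 0.008, 0.008]]
wrist_force: [-0.4, 0.7, 0.3]
gripper_width: 0.999
```

>>> play_rows([
  {"fingers": 1, "tx": 0, "ty": 0, "tz": 0, "ax": 0, "ay": 0, "az": 0},
  {"fingers": 1, "tx": 0, "ty": 0, "tz": 0, "ax": 0, "ay": 0, "az": 0},
  {"fingers": 1, "tx": 0, "ty": 0, "tz": 0, "ax": 0, "ay": 0, "az": 0},
  {"fingers": 1, "tx": 0, "ty": 0, "tz": 0, "ax": 0, "ay": 0, "az": 0},
  {"fingers": 1, "tx": 0, "ty": 0, "tz": 0, "ax": 0, "ay": 0, "az": 0},
])

```text
time_s: 37.45
tcp_pos: [0.4876, -0.3567, 0.0685]
ee_rot: [[0.002, -0.961, -0.276], [-0.001, -0.276, 0.961], [-1.0, -0.001, -0.002]]
wrist_force: [-2.3, 2.0, 6.3]
gripper_width: 0.777
```

Run:
```python
from h import *
s=r.sense(); print(s["tcp_pos"],s["gripper_width"],s["wrist_force"].round(1),"expected foot px if centred",)
w=viewer.capture("wrist"); plan([(.486,-.357,.3,196)])
p=viewer.capture("scene"); cv2.imwrite("pics/s10.png",p["image"][:,:,::-1])
```

```text
[ 0.48759699 -0.3567324   0.06853004] 0.7770605120764682 [-2.3  2.   6.3] expected foot px if centred
t 37.5 at [ 4.876000e-01 -3.567000e-01  6.850000e-02 -1.639765e+02] w 0.782 F [-2.9  1.2  6.2]
tx -0.1543 ty 0.0011 tz 0.0001 ax 0.0001  -> [ 4.87000e-01 -3.57000e-01  1.84000e-01  1.96012e+02]
tx -0.1543 ty 0.0011 tz 0.0001 ax 0.0001  -> [  0.486  -0.357   0.3   196.   ]
```

>>> play_rows([
  {"fingers": 1, "tx": -0.05, "ty": 0, "tz": 0, "ax": 0, "ay": 0, "az": 0},
  {"fingers": 1, "tx": -0.1, "ty": 0, "tz": 0, "ax": 0, "ay": 0, "az": 0},
  {"fingers": 1, "tx": -0.15, "ty": 0, "tz": 0, "ax": 0, "ay": 0, "az": 0},
  {"fingers": 1, "tx": -0.2, "ty": 0, "tz": 0, "ax": 0, "ay": 0, "az": 0},
  {"fingers": 1, "tx": -0.23, "ty": 0, "tz": 0, "ax": 0, "ay": 0, "az": 0},
])

```text
time_s: 37.97
tcp_pos: [0.4883, -0.3569, 0.2436]
ee_rot: [[0.006, -0.961, -0.276], [-0.003, -0.276, 0.961], [-1.0, -0.005, -0.004]]
wrist_force: [1.5, -0.2, -2.4]
gripper_width: 0.782
```

>>> play_rows([
  {"fingers": 1, "tx": -0.03, "ty": 0, "tz": 0, "ax": 0, "ay": 0, "az": 0},
  {"fingers": 1, "tx": -0.03, "ty": 0, "tz": 0, "ax": 0, "ay": 0, "az": 0},
])

```text
time_s: 38.13
tcp_pos: [0.4892, -0.3575, 0.267]
ee_rot: [[0.01, -0.961, -0.276], [-0.005, -0.276, 0.961], [-1.0, -0.008, -0.008]]
wrist_force: [1.0, -0.7, -1.6]
gripper_width: 0.777
```

Run:
```python
from h import *
w=viewer.capture("wrist");w=viewer.capture("wrist")
plan([(.6015,.037,.25,270)])
```

```text
t 38.2 at [   0.4871   -0.3558    0.2609 -164.0284] w 0.779 F [-0.6 -0.5 -4.4]
tx 0.0048 ty -0.0969 tz 0.1539 ax -0.1371  -> [  0.525  -0.225   0.257 220.648]
tx 0.0048 ty -0.1523 tz 0.0993 ax -0.1371  -> [ 5.63000e-01 -9.40000e-02  2.54000e-01  2.45324e+02]
tx 0.0048 ty -0.1799 tz 0.0267 ax -0.1371  -> [6.02e-01 3.70e-02 2.50e-01 2.70e+02]
```

>>> play_rows([
  {"fingers": 1, "tx": 0.002, "ty": -0.097, "tz": 0.154, "ax": -0.137, "ay": 0, "az": 0},
  {"fingers": 1, "tx": 0.002, "ty": -0.097, "tz": 0.154, "ax": -0.137, "ay": 0, "az": 0},
  {"fingers": 1, "tx": 0.002, "ty": -0.097, "tz": 0.154, "ax": -0.137, "ay": 0, "az": 0},
  {"fingers": 1, "tx": 0.002, "ty": -0.097, "tz": 0.154, "ax": -0.137, "ay": 0, "az": 0},
  {"fingers": 1, "tx": 0.002, "ty": -0.097, "tz": 0.154, "ax": -0.137, "ay": 0, "az": 0},
])

```text
time_s: 38.65
tcp_pos: [0.525, -0.2218, 0.2567]
ee_rot: [[-0.005, -0.755, -0.656], [0.003, -0.656, 0.755], [-1.0, 0.002, 0.005]]
wrist_force: [-0.1, -0.4, -3.5]
gripper_width: 0.773
```

>>> play_rows([
  {"fingers": 1, "tx": 0.002, "ty": -0.1525, "tz": 0.099, "ax": -0.137, "ay": 0, "az": 0},
  {"fingers": 1, "tx": 0.002, "ty": -0.1525, "tz": 0.099, "ax": -0.137, "ay": 0, "az": 0},
  {"fingers": 1, "tx": 0.002, "ty": -0.1525, "tz": 0.099, "ax": -0.137, "ay": 0, "az": 0},
  {"fingers": 1, "tx": 0.002, "ty": -0.1525, "tz": 0.099, "ax": -0.137, "ay": 0, "az": 0},
  {"fingers": 1, "tx": 0.002, "ty": -0.1525, "tz": 0.099, "ax": -0.137, "ay": 0, "az": 0},
])

```text
time_s: 39.07
tcp_pos: [0.5636, -0.0921, 0.2557]
ee_rot: [[-0.004, -0.414, -0.91], [0.001, -0.91, 0.414], [-1.0, 0.001, 0.004]]
wrist_force: [-0.9, -1.1, -3.9]
gripper_width: 0.775
```

>>> play_rows([
  {"fingers": 1, "tx": 0.002, "ty": -0.18, "tz": 0.027, "ax": -0.137, "ay": 0, "az": 0},
  {"fingers": 1, "tx": 0.002, "ty": -0.18, "tz": 0.027, "ax": -0.137, "ay": 0, "az": 0},
  {"fingers": 1, "tx": 0.002, "ty": -0.18, "tz": 0.027, "ax": -0.137, "ay": 0, "az": 0},
  {"fingers": 1, "tx": 0.002, "ty": -0.18, "tz": 0.027, "ax": -0.137, "ay": 0, "az": 0},
  {"fingers": 1, "tx": 0.002, "ty": -0.18, "tz": 0.027, "ax": -0.137, "ay": 0, "az": 0},
])

```text
time_s: 39.48
tcp_pos: [0.6018, 0.0383, 0.2543]
ee_rot: [[-0.004, 0.002, -1.0], [-0.0, -1.0, -0.002], [-1.0, 0.0, 0.004]]
wrist_force: [0.4, -0.9, -4.0]
gripper_width: 0.778
```

Run:
```python
from h import *
for i in range(4): w=viewer.capture("wrist")
plan([(.6018,.0368,.195,270)])
```

```text
t 39.7 at [ 6.01000e-01  3.48000e-02  2.55800e-01 -9.02095e+01] w 0.776 F [ 0.3 -0.6 -4.1]
tx 0.0811 ty -0.0026 tz -0.0010 ax -0.0012  -> [6.02e-01 3.70e-02 1.95e-01 2.70e+02]
```

>>> play_rows([
  {"fingers": 1, "tx": 0.03, "ty": -0.0026, "tz": -0.001, "ax": -0.001, "ay": 0, "az": 0},
  {"fingers": 1, "tx": 0.06, "ty": -0.0026, "tz": -0.001, "ax": -0.001, "ay": 0, "az": 0},
  {"fingers": 1, "tx": 0.078, "ty": -0.0026, "tz": -0.001, "ax": -0.001, "ay": 0, "az": 0},
  {"fingers": 1, "tx": 0.078, "ty": -0.0026, "tz": -0.001, "ax": -0.001, "ay": 0, "az": 0},
  {"fingers": 1, "tx": 0.078, "ty": -0.0026, "tz": -0.001, "ax": -0.001, "ay": 0, "az": 0},
])

```text
time_s: 40.1
tcp_pos: [0.602, 0.037, 0.198]
ee_rot: [[-0.002, 0.001, -1.0], [-0.001, -1.0, -0.001], [-1.0, 0.001, 0.002]]
wrist_force: [0.5, 0.9, -3.2]
gripper_width: 0.777
```

Run:
```python
from h import *
for i in range(4): w=viewer.capture("scene")
plan([(.6018,.0368,.1685,270)])
a=w["image"][160:260,230:370,::-1]; cv2.imwrite("pics/s11.png",cv2.resize(a,None,fx=5,fy=5,interpolation=cv2.INTER_CUBIC))
```

```text
t 40.3 at [ 6.03300e-01  3.83000e-02  2.00100e-01 -8.98687e+01] w 0.782 F [-1.1 -0.  -3.4]
tx 0.0422 ty 0.0020 tz 0.0020 ax 0.0007  -> [6.02e-01 3.70e-02 1.68e-01 2.70e+02]
```

View pics/s11.png

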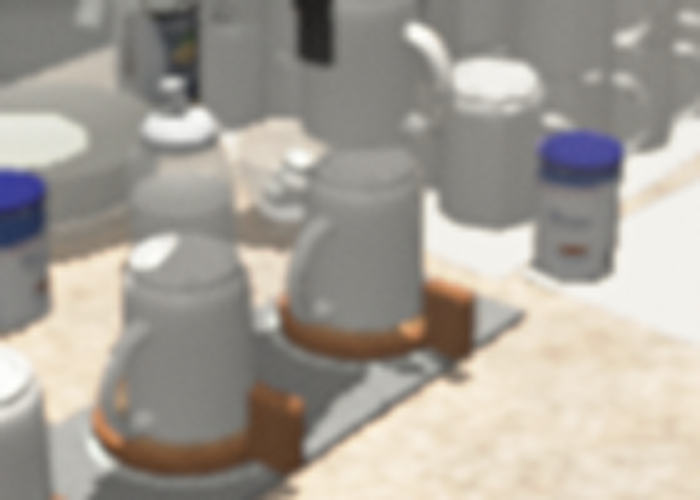

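The held mug hangs aligned over the place-3 mug (about column 360 in the crop). Now a small correction and a lower to just above the foot.

>>> play_rows([
  {"fingers": 1, "tx": 0.01, "ty": 0.0016, "tz": 0.0016, "ax": 0, "ay": 0, "az": 0},
  {"fingers": 1, "tx": 0.018, "ty": 0.0016, "tz": 0.0016, "ax": 0, "ay": 0, "az": 0},
  {"fingers": 1, "tx": 0.024, "ty": 0.0016, "tz": 0.0016, "ax": 0, "ay": 0, "az": 0},
  {"fingers": 1, "tx": 0.024, "ty": 0.0016, "tz": 0.0016, "ax": 0, "ay": 0, "az": 0},
  {"fingers": 1, "tx": 0.024, "ty": 0.0016, "tz": 0.0016, "ax": 0, "ay": 0, "az": 0},
])

```text
time_s: 40.72
tcp_pos: [0.601, 0.0374, 0.1798]
ee_rot: [[-0.001, 0.003, -1.0], [-0.001, -1.0, -0.003], [-1.0, 0.001, 0.001]]
wrist_force: [-0.7, -0.4, -3.3]
gripper_width: 0.776
```

>>> play_rows([
  {"fingers": 1, "tx": 0, "ty": 0, "tz": 0, "ax": 0, "ay": 0, "az": 0},
  {"fingers": 1, "tx": 0, "ty": 0, "tz": 0, "ax": 0, "ay": 0, "az": 0},
  {"fingers": 1, "tx": 0, "ty": 0, "tz": 0, "ax": 0, "ay": 0, "az": 0},
  {"fingers": 1, "tx": 0, "ty": 0, "tz": 0, "ax": 0, "ay": 0, "az": 0},
])

```text
time_s: 41.05
tcp_pos: [0.6014, 0.0375, 0.1806]
ee_rot: [[0.0, 0.003, -1.0], [0.0, -1.0, -0.003], [-1.0, -0.0, -0.0]]
wrist_force: [-0.7, -1.2, -4.9]
gripper_width: 0.776
```

Run:
```python
from h import *
plan([(.6018,.0368,.1685,270)])
```

```text
t 41.0 at [ 6.01400e-01  3.75000e-02  1.80600e-01 -8.98254e+01] w 0.776 F [-0.7 -1.2 -4.9]
tx 0.0162 ty 0.0009 tz -0.0006 ax 0.0010  -> [6.02e-01 3.70e-02 1.68e-01 2.70e+02]
```

Good. Now a slow lower by 12 mm while watching force.

>>> play_rows([
  {"fingers": 1, "tx": 0.003, "ty": 0.0007, "tz": -0.0004, "ax": 0.001, "ay": 0, "az": 0},
  {"fingers": 1, "tx": 0.006, "ty": 0.0007, "tz": -0.0004, "ax": 0.001, "ay": 0, "az": 0},
  {"fingers": 1, "tx": 0.009, "ty": 0.0007, "tz": -0.0004, "ax": 0.001, "ay": 0, "az": 0},
  {"fingers": 1, "tx": 0.009, "ty": 0.0007, "tz": -0.0004, "ax": 0.001, "ay": 0, "az": 0},
  {"fingers": 1, "tx": 0.009, "ty": 0.0007, "tz": -0.0004, "ax": 0.001, "ay": 0, "az": 0},
])

```text
time_s: 41.47
tcp_pos: [0.6014, 0.0368, 0.1733]
ee_rot: [[-0.001, -0.0, -1.0], [-0.0, -1.0, 0.0], [-1.0, 0.0, 0.001]]
wrist_force: [-0.5, 0.7, -4.0]
gripper_width: 0.774
```

>>> play_rows([
  {"fingers": 1, "tx": 0.003, "ty": 0, "tz": 0, "ax": 0, "ay": 0, "az": 0},
  {"fingers": 1, "tx": 0.005, "ty": 0, "tz": 0, "ax": 0, "ay": 0, "az": 0},
  {"fingers": 1, "tx": 0.007, "ty": 0, "tz": 0, "ax": 0, "ay": 0, "az": 0},
  {"fingers": 1, "tx": 0.007, "ty": 0, "tz": 0, "ax": 0, "ay": 0, "az": 0},
  {"fingers": 1, "tx": 0.007, "ty": 0, "tz": 0, "ax": 0, "ay": 0, "az": 0},
])

```text
time_s: 41.88
tcp_pos: [0.6017, 0.0369, 0.1686]
ee_rot: [[0.0, -0.0, -1.0], [0.0, -1.0, 0.0], [-1.0, -0.0, -0.0]]
wrist_force: [1.4, 0.5, -2.4]
gripper_width: 0.778
```

It has nested: z is 0.1686 and the load is coming off. I release, rise and back off.

>>> play_rows([
  {"fingers": -1, "tx": 0, "ty": 0, "tz": 0, "ax": 0, "ay": 0, "az": 0},
  {"fingers": -1, "tx": 0, "ty": 0, "tz": 0, "ax": 0, "ay": 0, "az": 0},
  {"fingers": -1, "tx": 0, "ty": 0, "tz": 0, "ax": 0, "ay": 0, "az": 0},
  {"fingers": -1, "tx": 0, "ty": 0, "tz": 0, "ax": 0, "ay": 0, "az": 0},
  {"fingers": -1, "tx": 0, "ty": 0, "tz": 0, "ax": 0, "ay": 0, "az": 0},
])

```text
time_s: 42.3
tcp_pos: [0.6018, 0.0369, 0.1688]
ee_rot: [[0.001, -0.0, -1.0], [0.0, -1.0, 0.0], [-1.0, -0.0, -0.001]]
wrist_force: [0.3, 0.0, 0.2]
gripper_width: 0.983
```

>>> play_rows([
  {"fingers": -1, "tx": -0.04, "ty": 0, "tz": 0, "ax": 0, "ay": 0, "az": 0},
  {"fingers": -1, "tx": -0.08, "ty": 0, "tz": 0, "ax": 0, "ay": 0, "az": 0},
  {"fingers": -1, "tx": -0.13, "ty": 0, "tz": 0, "ax": 0, "ay": 0, "az": 0},
  {"fingers": -1, "tx": -0.16, "ty": 0, "tz": 0, "ax": 0, "ay": 0, "az": 0},
  {"fingers": -1, "tx": -0.16, "ty": 0, "tz": 0, "ax": 0, "ay": 0, "az": 0},
])

```text
time_s: 42.72
tcp_pos: [0.6043, 0.037, 0.2955]
ee_rot: [[0.013, 0.001, -1.0], [0.002, -1.0, -0.001], [-1.0, -0.002, -0.013]]
wrist_force: [1.5, 0.5, 0.9]
gripper_width: 1.001
```

>>> play_rows([
  {"fingers": -1, "tx": 0, "ty": 0.24, "tz": 0.12, "ax": 0, "ay": 0, "az": 0},
  {"fingers": -1, "tx": 0, "ty": 0.24, "tz": 0.12, "ax": 0, "ay": 0, "az": 0},
  {"fingers": -1, "tx": 0, "ty": 0.24, "tz": 0.12, "ax": 0, "ay": 0, "az": 0},
  {"fingers": -1, "tx": 0, "ty": 0.24, "tz": 0.12, "ax": 0, "ay": 0, "az": 0},
  {"fingers": -1, "tx": 0, "ty": 0.24, "tz": 0.12, "ax": 0, "ay": 0, "az": 0},
])

```text
time_s: 43.13
tcp_pos: [0.5098, -0.1449, 0.2883]
ee_rot: [[-0.0, -0.0, -1.0], [-0.0, -1.0, 0.0], [-1.0, 0.0, 0.0]]
wrist_force: [0.1, -0.9, -0.4]
gripper_width: 0.999
```

>>> play_rows([
  {"fingers": -1, "tx": 0, "ty": 0.24, "tz": 0, "ax": 0, "ay": 0, "az": 0},
  {"fingers": -1, "tx": 0, "ty": 0.24, "tz": 0, "ax": 0, "ay": 0, "az": 0},
  {"fingers": -1, "tx": 0, "ty": 0.24, "tz": 0, "ax": 0, "ay": 0, "az": 0},
  {"fingers": -1, "tx": 0, "ty": 0.24, "tz": 0, "ax": 0, "ay": 0, "az": 0},
  {"fingers": -1, "tx": 0, "ty": 0.24, "tz": 0, "ax": 0, "ay": 0, "az": 0},
])

```text
time_s: 43.55
tcp_pos: [0.5107, -0.3276, 0.2874]
ee_rot: [[-0.001, -0.005, -1.0], [-0.001, -1.0, 0.005], [-1.0, 0.001, 0.001]]
wrist_force: [0.7, 0.4, 0.4]
gripper_width: 0.999
```

Run:
```python
from h import *
p=viewer.capture("top"); q=viewer.capture("scene")
I=p["image"].astype(int); m=((I[...,0]-I[...,2]<4)&(I.sum(2)>200)).astype(np.uint8)
n,l,st,ce=cv2.connectedComponentsWithStats(m)
for i in range(1,n):
    X=bp(p,ce[i],.108)
    if .5<X[0]<.72 and -.02<X[1]<.45 and st[i,4]>100: print("on board",X[:2].round(4),bp(p,ce[i],.188)[:2].round(4),st[i,4])
for X,mm in coasters(p): print(X.round(3),mm.sum())
s=r.sense();print(s["tcp_pos"],s["time_s"])
a=cv2.resize(p["image"][150:280,185:385,::-1],(800,520),interpolation=2)
cv2.imwrite("pics/f.png",cv2.resize(np.hstack([cv2.resize(a,(462,300)),cv2.resize(q["image"][150:310,180:360,::-1],(338,300),interpolation=2)]),None,fx=1,fy=1))
```

```text
on board [0.6194 0.0397] [0.5995 0.0356] 251
on board [0.5895 0.3357] [0.5713 0.3158] 246
on board [0.5943 0.187 ] [0.5758 0.175 ] 244
[ 0.51083875 -0.32544509  0.2871153 ] 43.65
```

View pics/f.png

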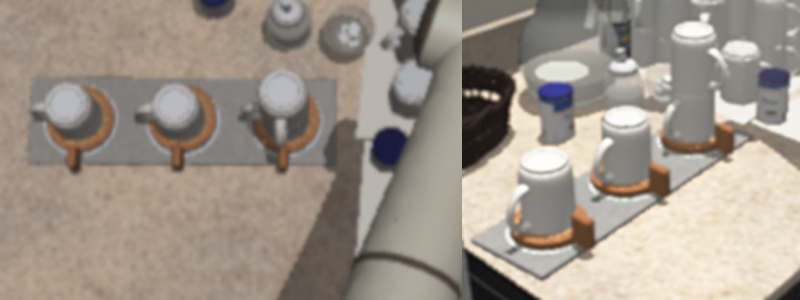

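The final view shows three coasters on the rings with tabs toward the robot, a mug on each with its handle to the left, and the fourth mug nested at place 3 with its handle toward the robot. The tin, shaker, bowl and mug block look unmoved.

Run:
```python
from h import *
p=viewer.capture("top")
for X,m in coasters(p):
    print(X.round(3),m.sum())
print(job.finish_job())
```

```text
the job is handed in; nothing more can be done
None
```

The counter is set as asked and the job is handed in, at about 44 s of the 210 s allowed.

**What I did:** I placed the three coasters first, one on each ring, with their tabs toward the robot. There were four front mugs. Three stand upside down on the coasters with handles to the left, a quarter turn from the tabs. The fourth is nested on the right-hand mug with its handle toward the robot, a quarter turn from the handle below it.

**Last checks:**
- **Mugs:** the standing mugs measured within about 1.5 mm of their places. The nested mug sits at the right height and within about 2 mm of the place centre.
- **Coasters:** before the mugs went on, the disc-only measurement put them within about 2 mm of their places, while the outline fit put the middle and right ones about 3–4 mm off in x. Once the mugs were on, my colour check could not find the coasters because the mugs hide them. The final picture shows them on their rings.
- **Bystanders:** in the final picture the mug block, sugar bowl, shaker and creamer tin look unmoved; I did not measure them.
- **Forces:** the highest wrist force I read was about 18 N, and I noticed no coaster being knocked aside.

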